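# Level a rocking laboratory balance, release its transport lock and load the sample jars

## Task

The balance has been moved and rocks on its feet. First turn its two black levelling knobs until the base stands level with all four feet carrying weight and no longer rocks; then slide the blue transport lock all the way to the green end; and only after that stand every sample jar that is on the bench upright on the steel pan. Leave the other things on the bench where they are.

Things in the scene. Friction and masses are not known exactly. Their poses are not given: they have to be found in the camera images.
- stand: Loose balance base, about 4 kg: grey plate 245 (x) x 295 (y) mm, top 48 mm above the origin. Origin: centre of the plane of the unsqueezed rubber feet; -x the front edge with the lock, +y its left. Steel pan in the middle, inside 142 x 142 mm, upper face 62 mm above the origin, rim 6 mm high. Short screw feet let it rock about the diagonal through the rubber feet.
- screw_front (a joint): Front right (axis at -98, -122 mm on the base) levelling knob: ribbed, black, round, 36 mm across, 30 mm tall, always at the same height on the base. In rad, growing when turned clockwise seen from above, which pushes its foot down 1.1 mm per rad; 0 = foot drawn up, stop at 9. Friction 0.06 N m, a little more under load; stays where left.
- screw_rear (a joint): Rear left (axis at 98, 122 mm on the base) levelling knob: ribbed, black, round, 36 mm across, 30 mm tall, always at the same height on the base. In rad, growing when turned clockwise seen from above, which pushes its foot down 1.1 mm per rad; 0 = foot drawn up, stop at 9. Friction 0.06 N m, a little more under load; stays where left.
- knob_front_top (a point): Centre of the top face of the front knob, 79 mm above the base's origin plane.
- knob_rear_top (a point): Centre of the top face of the rear knob.
- foot_front: Steel ball foot, 20 mm in diameter, driven by the front knob. Origin: its lowest point, 10 mm above the plane of the unsqueezed rubber feet when its screw reads 0. It must come to bear on the steel disc below it.
- foot_rear: The same for the rear knob.
- disc_front_top (a point): Centre of the upper face of the fixed steel disc (56 mm in diameter) on the bench under the front foot; its height above the bench differs from start to start, 0.5 to 2.5 mm.
- disc_rear_top (a point): The same under the rear foot; its height is drawn separately.
- pad_left: Rubber ball foot, 24 mm across, under the front left corner (-98, 122 mm on the base), standing on the bench (z = 0); origin its lowest point. Gives about 1 mm per 5 N (a screw foot 1 mm per 10 N). With the weight shared evenly (10 N a foot) the base's origin lies about 1.9 mm below the bench plane; 3.6 mm when the screw feet carry almost nothing, 0 when the rubber feet carry nothing.
- pad_right: The same at the rear right corner (98, -122 mm on the base). With the knobs screwed too far the base lifts off the rubber feet and rocks the other way.
- level_ball (a joint): Ball level at the rear right corner: a red 11 mm ball in a white trough 56 mm long, along the line from front to rear knob. In m: 0 = level, positive = towards the rear knob, which is then the low side; about 0.3 m per rad of tilt, ends at 0.019. Two black lines 17 mm apart flank the middle; level means the ball's centre within 4 mm of the middle.
- lock (a joint): Blue transport lock grip 24 (x) x 18 (y) x 34 mm on an aluminium track along the front edge of the base. In m: 0 = locked at the red mark; slides towards the base's +y to its end stop at 0.060 by the green mark; friction about 1.5 N.
- lock_top (a point): Centre of the top of the blue grip, 88.5 mm above the base's origin.
- jar1: Squat amber sample jar with a white cap, 46 mm in diameter, 36 mm tall, about 0.11 kg, standing on the bench; origin centre of its underside, z up. May be absent.
- jar2: Squat amber sample jar with an orange cap, 46 mm in diameter, 36 mm tall, about 0.11 kg, standing on the bench; origin centre of its underside, z up. May be absent.
- jar3: Squat amber sample jar with a yellow cap, 46 mm in diameter, 36 mm tall, about 0.11 kg, standing on the bench; origin centre of its underside, z up. May be absent.
- jar4: Squat amber sample jar with a green cap, 46 mm in diameter, 36 mm tall, about 0.11 kg, standing on the bench; origin centre of its underside, z up. May be absent.
- reagent: Amber reagent bottle, 60 mm in diameter, 130 mm tall; a bystander, to be left alone. Origin at its underside.
- beaker: Glass beaker, 70 mm in diameter, 90 mm tall; a bystander, to be left alone. Origin at its underside.
- dish: White dish, 90 mm in diameter, 16 mm high; a bystander, to be left alone. Origin at its underside.
- flask: Clear bottle with blue cap, 72 mm in diameter, 150 mm tall; a bystander, to be left alone. Origin at its underside.
- can1: Aluminium can, 56 mm in diameter, 70 mm tall; a bystander, to be left alone. Origin at its underside.
- spatula1: Steel spatula 160 mm long, lying flat; a bystander, to be left alone. Origin at its underside.
Mind the look-alikes: they are no part of the job. What is shaped like the jar2 but pink is not meant.

How it is judged:
On the way, in this order (a step that is already met when the one before it is completed fails the run):
1. base level within 0.015 rad, each of the four feet carrying more than 1 N, fingers off it (contact force between each of foot_front, foot_rear, pad_left, pad_right and anything else above 1 N and angle between stand's own z axis and vertical below 0.015 rad and contact force between the fingers and anything else below 0.3 N), for 0.5 s.
2. transport lock slid to its end stop (past 57 mm of 60) (value of joint lock above 0.057 m), for 0.2 s.
At the end, for the whole second after the job is handed in: The base is level within 0.015 rad with more than 1 N on each of its four feet, the lock is past 57 of 60 mm, and every jar present stands upright at rest on the pan, its centre within 55 mm of the pan's middle along each side (contact force between each of foot_front, foot_rear, pad_left, pad_right and anything else above 1 N and angle between stand's own z axis and vertical below 0.015 rad and value of joint lock above 0.057 m and x of jar1 in the frame of stand between -0.055 and 0.055 m and y of jar1 in the frame of stand between -0.055 and 0.055 m and z of jar1 in the frame of stand between 0.056 and 0.068 m and angle between each of jar1, jar2, jar3, jar4's own z axis and vertical below 0.12 rad and linear speed of each of jar1, jar2, jar3, jar4 below 0.02 m/s and x of jar2 in the frame of stand between -0.055 and 0.055 m and y of jar2 in the frame of stand between -0.055 and 0.055 m and z of jar2 in the frame of stand between 0.056 and 0.068 m and x of jar3 in the frame of stand between -0.055 and 0.055 m and y of jar3 in the frame of stand between -0.055 and 0.055 m and z of jar3 in the frame of stand between 0.056 and 0.068 m and x of jar4 in the frame of stand between -0.055 and 0.055 m and y of jar4 in the frame of stand between -0.055 and 0.055 m and z of jar4 in the frame of stand between 0.056 and 0.068 m); the robot touches nothing.
It fails at once if a jar is put on the pan while the transport lock is not yet released (value of joint lock below 0.05 m and contact force between any of jar1, jar2, jar3, jar4 and stand above 0.3 N).
It fails at once if another thing on the bench is shifted by more than 60 mm (distance of any of reagent, beaker, dish, flask, can1, spatula1 from where it was at the start of the episode above 0.06 m).
Of jar1, jar2, jar3, jar4 only 2 to 4 are there at a start; the rules pass over those that are not, and their reading is None.
At some moment in a run one of jar1, jar2, jar3, jar4 may be knocked a few centimetres aside while the robot is not near it.
Once in a run the grip may slacken for a moment while it holds something.
It also fails if it takes over 210 s, if anything falls off the work surface, if the arm or the gripper's body presses on something with over 40 N, if the wrist force passes 120 N, or if a joint passes its speed limit or range.

## Robot

A 6-joint arm with a two-finger parallel gripper is mounted at the origin on the work surface. World frame = base frame: x ahead of the robot, y to its left, z up, the work surface at z = 0. Lengths are in m, angles in rad, forces in N, time in s.
With the tool pointing down it reaches from about 0.35 to 0.975 m from the base axis. Payload 7.1 kg.
Tool frame: the origin (TCP) lies midway between the tips of the shut fingers; the grasp point (between the pads) lies 19 mm behind it; x points along the fingers, y is the direction in which the jaws open and shut, and the axes are right-handed (so a half turn about x gives the same grasp; the last joint's range is limited). The gripper opens to 88 mm and grips with 3 to 60 N. Pads are 20 mm wide; open, the fingers measure 115 mm over their backs; the gripper's body (75 mm by 178 mm) begins 61 mm behind the grasp point.
Start: joints at [1.136, 0.423, 1.63, -0, 1.089, -0.019], TCP at [0.252, 0.572, 0.223] pointing down, gripper open.
Joint ranges: [-3, 3], [-0.9, 2.11], [0.09, 2.58], [-1.31, 4.45], [0.11, 2.69], [-2.54, 2.54]. Speed limits (rad/s): [2.39, 2.39, 3.01, 3.14, 3.14, 3.14].

## Interface

Orientations are given as a unit quaternion [w, x, y, z].
In Python, from bench import monitor, viewer, ticket, nets gives the robot as it stands.
- The arm moves only by the shell command python3 -m handwheel 'ROWS' [OPENING] [FORCE]. ROWS is JSON, a list of rows, each an object of numbers: "dx", "dy", "dz": the shift along the tool's x, y, z each as a share of 0.2 m, from -1 to 1; "rx", "ry", "rz": the turn, a rotation vector about the tool's x, y, z each as a share of pi/2 rad, from -1 to 1. A call has 1 to 12 rows; each row is the pose to reach, as a shift and turn from the pose commanded when the call began, along the tool's axes at that moment; what a row does not reach only later rows make up. A row lasts 1/8 s, in which the tool goes at most 62.5 mm and 10.7 degrees, less where a joint would pass 70% of its speed; a pose out of reach is approached as far as the arm can. A call with a number of a shift or a turn outside -1 to 1 is refused whole. A call with a gripper value outside its range is refused whole. OPENING is the finger opening in mm, from 0 to 87.8, set as the call begins (- or left out, the last holds). The fingers move at their own pace and stop on an object; FORCE is the grip in N (left out, the last holds). Time passes only in rows, so rows that repeat a pose let the fingers close. It gives the time, the measured TCP pose, the force and the opening at its end, in the units of the state.
- monitor.get_state(): the state, without advancing time (a new reading comes with each control period).
- viewer.get_image(name): name is "scene" or "side" or "wrist"; returns a dict with "pixels" (400x640x3 uint8, red, green, blue), "fx", "fy", "cx", "cy" (pixels), "k1" (the pictures are not rectified: a ray, as slopes to the right and down, at radius r is drawn at 1 + k1 r^2 times it, then the intrinsics apply), "view" (4x4, takes a point from world to camera coordinates); the wrist camera has in their place "mount" (4x4, takes a point from camera to tool coordinates, whose origin is the TCP and whose axes are the tool frame's). Camera axes: x right, y down, z forward; pixel columns grow to the right and rows downward; lengths in m; the calibration is good to about 2 mm. A picture is of the moment at which its call begins: read the wrist's pose just before it. There is no depth.
- ticket.close_job(): hands the job in, once; it reports no verdict.
Trained networks look in a picture, given as the dict that the camera call returned (one of the last four; its "shot" number tells which), for a name from the list of things; names that differ only in an ending like _2 or _b are one class to them, and where a whole thing is asked for, a point or a joint stands for the part that bears it (a point fixed in the world has none). Each returns a list of dicts, best first, with "p" (0 to 1); they miss things now and then, are a little off and sometimes report something else, mostly with a low value. They report only what shows in the picture. A call takes as long as a camera call. They do not tell look-alikes from the thing itself.
- nets.spot_in(picture, name): "centre" ([x, y, z] in m, in world coordinates, good to about 4 mm: the middle of the surface that is visible of it).
- nets.silhouettes(picture, name): "mask" (400x640 bool, what is visible of it).
The state is a dict: "time": time; "q": joint angles; "qvel": joint speeds; "effort": joint torques, N m; "tcp_pos": TCP position; "tcp_rot": TCP orientation; "ft_force": force on the tool from outside, world axes, zero at the start; "wrist_torque": the same for the moment, N m; "finger_gap": finger opening in m.
Only numpy, scipy, OpenCV 4.12 (cv2) and the standard library are available. Lean on these libraries where they do the work, as an engineer would, in place of code of your own. Each camera call takes 0.05 s, during which the arm holds its last target. There are 200 camera calls.

## Working session

There is one attempt and no reset: what is moved stays moved. The work goes in short steps, Python scripts to look and compute and a shell command to move; the robot and the scene stay as the last step left them, time stands still between calls to the robot, and variables do not carry over. Pictures are saved under pics/ and viewed, about 12 in all and at most 16, crops included, and the job is handed in when it is done.

```bash
ls; mkdir -p pics; cat > h.py <<'E'
import numpy as np, cv2, json
from bench import monitor, viewer, ticket, nets
from scipy.spatial.transform import Rotation as R
def st(): return monitor.get_state()
def Rm(q): return R.from_quat([q[1],q[2],q[3],q[0]]).as_matrix()
def view(pic,s=None):
    if 'view' in pic: return np.array(pic['view'])
    T=np.eye(4); T[:3,:3]=Rm(s['tcp_rot']); T[:3,3]=s['tcp_pos']
    return np.linalg.inv(T@np.array(pic['mount']))
def proj(pic,V,P):
    P=np.atleast_2d(P); c=(V[:3,:3]@P.T).T+V[:3,3]; m=c[:,:2]/c[:,2:]
    f=1+pic['k1']*(m**2).sum(1,keepdims=True); m=m*f
    return np.c_[m[:,0]*pic['fx']+pic['cx'],m[:,1]*pic['fy']+pic['cy']]
def unproj(pic,V,uv,z):
    d=np.array([(uv[0]-pic['cx'])/pic['fx'],(uv[1]-pic['cy'])/pic['fy']]); m=d.copy()
    for _ in range(20): m=d/(1+pic['k1']*(m@m))
    o=-V[:3,:3].T@V[:3,3]; r=V[:3,:3].T@np.array([m[0],m[1],1]); return o+r*(z-o[2])/r[2]
def shot(name,fn=None):
    s=st(); p=viewer.get_image(name)
    if fn: cv2.imwrite('pics/'+fn,np.array(p['pixels'])[:,:,::-1])
    return p,view(p,s)
def rows(target,rz=0.):
    "target world tcp -> shares in tool axes"
    s=st(); M=Rm(s['tcp_rot']); return np.round(M.T@(np.array(target)-s['tcp_pos'])/0.2,3)
E
python3 - <<'E'
from h import *
np.set_printoptions(precision=3,suppress=True)
s=st(); print({k:np.round(v,3).tolist() for k,v in s.items()}); print(Rm(s['tcp_rot']))
names="stand knob_front_top knob_rear_top lock_top level_ball jar1 jar2 jar3 jar4 reagent beaker dish flask can1 spatula1 pad_left pad_right disc_front_top disc_rear_top".split()
for c in ("scene","side"):
    p,V=shot(c,c+"0.png"); print(c,-V[:3,:3].T@V[:3,3])
    for n in names:
        try: print(n,[(np.round(d['centre'],3).tolist(),round(d['p'],2)) for d in nets.spot_in(p,n)[:3]])
        except Exception as e: print(n,e)
E
```

```text
pics
{'time': 0.0, 'q': [1.136, 0.424, 1.631, -0.0, 1.089, -0.019], 'qvel': [0.001, 0.002, -0.001, 0.001, 0.0, 0.0], 'effort': [0.001, -54.462, -27.366, 0.064, 0.023, -0.0], 'tcp_pos': [0.252, 0.571, 0.222], 'tcp_rot': [0.692, 0.145, 0.692, -0.146], 'ft_force': [-0.024, 0.028, -0.692], 'wrist_torque': [0.044, 0.017, -0.034], 'finger_gap': 0.088}
[[-0.001  0.404  0.915]
 [-0.001  0.915 -0.404]
 [-1.    -0.001  0.   ]]
scene [1.049 0.437 0.856]
stand [([0.563, 0.068, 0.047], 0.66), ([0.689, -0.298, 0.074], 0.34)]
knob_front_top [([0.471, -0.079, 0.073], 0.56)]
knob_rear_top [([0.635, 0.185, 0.077], 0.56), ([0.467, 0.386, 0.011], 0.53), ([0.573, -0.349, 0.032], 0.42)]
lock_top []
level_ball []
jar1 [([0.427, -0.437, 0.034], 0.76), ([0.485, -0.251, 0.031], 0.62), ([0.578, -0.225, 0.035], 0.6)]
jar2 [([0.427, -0.437, 0.034], 0.76), ([0.485, -0.251, 0.031], 0.62), ([0.578, -0.225, 0.035], 0.6)]
jar3 [([0.427, -0.437, 0.034], 0.76), ([0.485, -0.251, 0.031], 0.62), ([0.578, -0.225, 0.035], 0.6)]
jar4 [([0.427, -0.437, 0.034], 0.76), ([0.485, -0.251, 0.031], 0.62), ([0.578, -0.225, 0.035], 0.
[... 939 characters left out ...]
, 0.035], 0.86), ([0.568, -0.246, 0.028], 0.81)]
jar3 [([0.474, -0.278, 0.032], 0.86), ([0.416, -0.457, 0.035], 0.86), ([0.568, -0.246, 0.028], 0.81)]
jar4 [([0.474, -0.278, 0.032], 0.86), ([0.416, -0.457, 0.035], 0.86), ([0.568, -0.246, 0.028], 0.81)]
reagent []
beaker [([0.745, -0.189, 0.067], 0.88), ([0.674, -0.331, 0.071], 0.65), ([0.63, 0.166, 0.068], 0.39)]
dish [([0.569, -0.243, 0.029], 0.19)]
flask [([0.618, 0.375, 0.074], 0.82)]
can1 [([0.35, 0.298, 0.043], 0.92)]
spatula1 [([0.639, -0.459, 0.002], 0.73)]
pad_left [([0.444, 0.015, 0.07], 0.31)]
pad_right [([0.561, -0.373, 0.035], 0.72)]
disc_front_top [([0.636, -0.458, 0.003], 0.61), ([0.457, -0.095, -0.001], 0.53)]
disc_rear_top []
```

View pics/scene0.png

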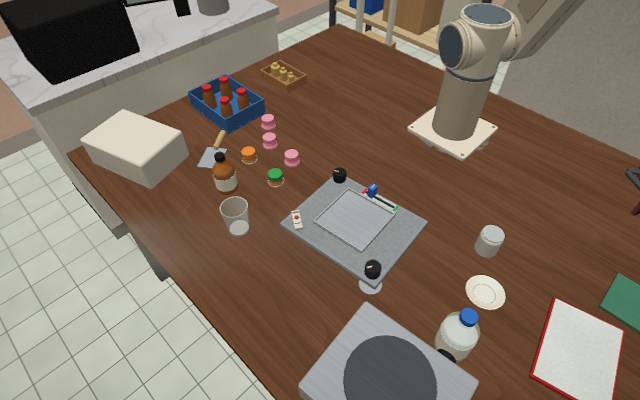

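View pics/side0.png

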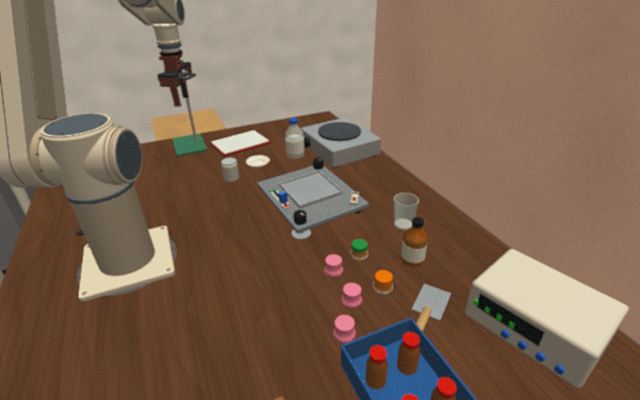

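The scene shows an orange-cap jar at (249,155), a green one at (275,177) and three pink decoys beside them. The front knob is at (340,175), the rear knob at (372,269), the lock at (372,190) and the level at (297,220). No white or yellow jar is visible so far.

```bash
M="python3 -m handwheel"
$M '[{"dx":-0.3,"dy":-0.28,"dz":0.35},{"dx":-0.5,"dy":-0.56,"dz":0.7},{"dx":-0.5,"dy":-0.56,"dz":0.7},{"dx":-0.5,"dy":-0.56,"dz":0.7}]'
$M '[{"dy":-0.28,"dz":0.35},{"dy":-0.56,"dz":0.7},{"dy":-0.56,"dz":0.7}]'
$M '[{"dy":-0.28,"dz":0.35,"rx":0.1},{"dy":-0.56,"dz":0.7,"rx":0.2},{"dy":-0.56,"dz":0.7,"rx":0.3},{"dy":-0.56,"dz":0.7,"rx":0.4},{"dy":-0.56,"dz":0.7,"rx":0.5},{"dy":-0.56,"dz":0.7,"rx":0.6},{"dy":-0.56,"dz":0.7,"rx":0.667},{"dy":-0.56,"dz":0.7,"rx":0.667},{"dy":-0.56,"dz":0.7,"rx":0.667}]'
python3 - <<'E'
from h import *
np.set_printoptions(precision=3,suppress=True)
p,V=shot("wrist","w1.png"); print(np.array(p['mount']),st()['q'],-V[:3,:3].T@V[:3,3])
for n in "stand knob_front_top knob_rear_top lock_top level_ball".split():
    print(n,[(np.round(d['centre'],3).tolist(),round(d['p'],2)) for d in nets.spot_in(p,n)[:3]])
E
```

```text
[[ 0.001 -0.285  0.959 -0.163]
 [ 1.     0.001 -0.001  0.   ]
 [-0.     0.959  0.285 -0.078]
 [ 0.     0.     0.     1.   ]] [ 1.136  0.423  1.63  -0.     1.089 -0.019] [0.182 0.603 0.386]
stand []
knob_front_top []
knob_rear_top []
lock_top []
level_ball []invalid input at $[0]: expected keys dx, dy, dz, rx, ry, rz
invalid input at $[0]: expected keys dx, dy, dz, rx, ry, rz
invalid input at $[0]: expected keys dx, dy, dz, rx, ry, rz
```

View pics/w1.png

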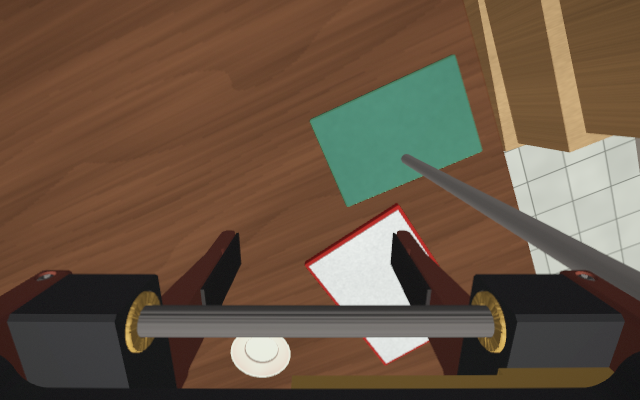

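```bash
M="python3 -m handwheel"
$M '[{"dx":-0.25,"dy":-0.28,"dz":0.35,"rx":0,"ry":0,"rz":0},{"dx":-0.5,"dy":-0.56,"dz":0.7,"rx":0,"ry":0,"rz":0},{"dx":-0.5,"dy":-0.56,"dz":0.7,"rx":0,"ry":0,"rz":0},{"dx":-0.5,"dy":-0.56,"dz":0.7,"rx":0,"ry":0,"rz":0}]'
$M '[{"dx":0,"dy":-0.28,"dz":0.35,"rx":0,"ry":0,"rz":0},{"dx":0,"dy":-0.56,"dz":0.7,"rx":0,"ry":0,"rz":0},{"dx":0,"dy":-0.56,"dz":0.7,"rx":0,"ry":0,"rz":0}]'
$M '[{"dx":0,"dy":-0.28,"dz":0.35,"rx":0.1,"ry":0,"rz":0},{"dx":0,"dy":-0.56,"dz":0.7,"rx":0.2,"ry":0,"rz":0},{"dx":0,"dy":-0.56,"dz":0.7,"rx":0.4,"ry":0,"rz":0},{"dx":0,"dy":-0.56,"dz":0.7,"rx":0.667,"ry":0,"rz":0},{"dx":0,"dy":-0.56,"dz":0.7,"rx":0.667,"ry":0,"rz":0},{"dx":0,"dy":-0.56,"dz":0.7,"rx":0.667,"ry":0,"rz":0},{"dx":0,"dy":-0.56,"dz":0.7,"rx":0.667,"ry":0,"rz":0},{"dx":0,"dy":-0.56,"dz":0.7,"rx":0.667,"ry":0,"rz":0}]'
python3 - <<'E'
from h import *
np.set_printoptions(precision=3,suppress=True)
p,V=shot("wrist","w2.png"); s=st();print(p['fx'],Rm(s['tcp_rot']),s['q'],s['tcp_pos'],-V[:3,:3].T@V[:3,3])
for n in "stand knob_front_top knob_rear_top lock_top level_ball".split():
    print(n,[(np.round(d['centre'],3).tolist(),round(d['p'],2)) for d in nets.spot_in(p,n)[:3]])
E
```

```text
time: 2.8
tcp_pos: [0.3367, 0.4113, 0.3249]
tcp_rot: [0.692, 0.148, 0.691, -0.146]
ft_force: [-0.1, 0.4, 0.7]
finger_gap: 0.0877
time: 3.18
tcp_pos: [0.4185, 0.2526, 0.3223]
tcp_rot: [0.692, 0.146, 0.692, -0.146]
ft_force: [0.3, 0.1, 0.1]
finger_gap: 0.0878
time: 4.18
tcp_pos: [0.5009, 0.0951, 0.3223]
tcp_rot: [0.527, 0.471, 0.527, -0.472]
ft_force: [0.7, -0.7, 0.4]
finger_gap: 0.0882
306.55511012175145 [[-0.     0.994  0.11 ]
 [ 0.     0.11  -0.994]
 [-1.    -0.    -0.   ]] [0.164 0.143 1.775 0.    1.224 0.054] [0.501 0.095 0.322] [0.493 0.173 0.486]
stand [([0.54, 0.072, 0.04], 0.76), ([0.46, -0.076, 0.074], 0.4)]
knob_front_top [([0.464, -0.076, 0.074], 0.85)]
knob_rear_top [([0.63, 0.183, 0.077], 0.64)]
lock_top [([0.448, 0.029, 0.083], 0.83)]
level_ball []
```

View pics/w2.png

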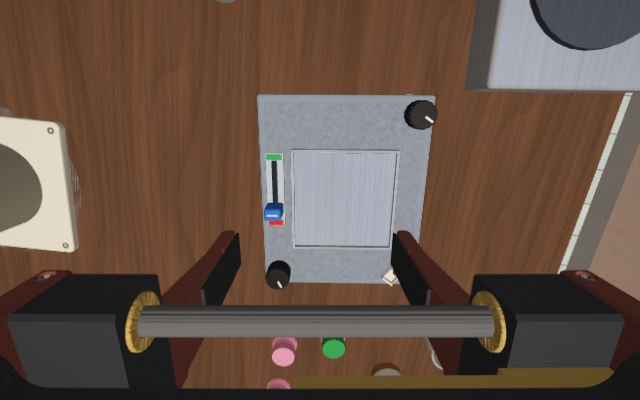

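```bash
cat >> h.py <<'E'
from scipy.optimize import least_squares
def W(pose,P):
    P=np.atleast_2d(P); c,s=np.cos(pose[2]),np.sin(pose[2])
    return np.c_[pose[0]+c*P[:,0]-s*P[:,1],pose[1]+s*P[:,0]+c*P[:,1],P[:,2]+pose[3]]
def fit(p,V,P,uv,z0=-.0035):
    f=lambda x:(proj(p,V,W([*x,z0],P))-uv).ravel()
    r=least_squares(f,[.55,.05,.05]); return [*r.x,z0],r.fun.reshape(-1,2)
E
python3 - <<'E'
from h import *
np.set_printoptions(precision=4,suppress=True)
s=st();p,V=shot("wrist")
P=np.array([[-.1225,.1475,.048],[.1225,.1475,.048],[-.1225,-.1475,.048],[.071,.071,.068],[-.071,.071,.068],[-.098,-.122,.079],[.098,.122,.079]])
uv=np.array([[258,95],[436,97],[267,283],[399,151],[291,150],[278,268],[422,110]])
for sel in (slice(0,7),slice(0,5)):
    pose,r=fit(p,V,P[sel],uv[sel]); print(np.array(pose)); print(r)
for n in ("knob_front_top","knob_rear_top"):
    m=nets.silhouettes(p,n)[0]['mask']; c,rad=cv2.minEnclosingCircle(np.argwhere(m)[:,::-1].astype(np.float32)); ys,xs=np.nonzero(m); print(n,c,rad,xs.min(),xs.max(),ys.min(),ys.max())
print(W(pose,P[5:]))
E
python3 - <<'E'
import cv2
a=cv2.imread('pics/w2.png')
b=cv2.hconcat([cv2.resize(a[y-30:y+30,x-30:x+30],(360,360),interpolation=cv2.INTER_CUBIC) for x,y in((278,274),(421,115))])
cv2.imwrite('pics/w2c.png',b)
E
```

```text
[ 0.5478  0.0502  0.1002 -0.0035]
[[-1.4292 -3.9368]
 [ 0.1567 -4.2897]
 [-2.0417 -1.2353]
 [-1.4231 -0.4738]
 [ 3.031  -0.353 ]
 [-0.7674 10.2653]
 [ 1.9505  2.2804]]
[ 0.5487  0.0474  0.1027 -0.0035]
[[-1.1246 -1.4197]
 [ 0.1231 -2.2557]
 [-1.3475  0.5128]
 [-1.2583  1.5454]
 [ 3.3925  1.9308]]
knob_front_top (277.5, 274.5) 13.729630470275879 267 289 261 288
knob_rear_top (420.5, 112.5) 16.80783462524414 404 437 100 128
[[ 0.4638 -0.084   0.0755]
 [ 0.6337  0.1788  0.0755]]
```

View pics/w2c.png

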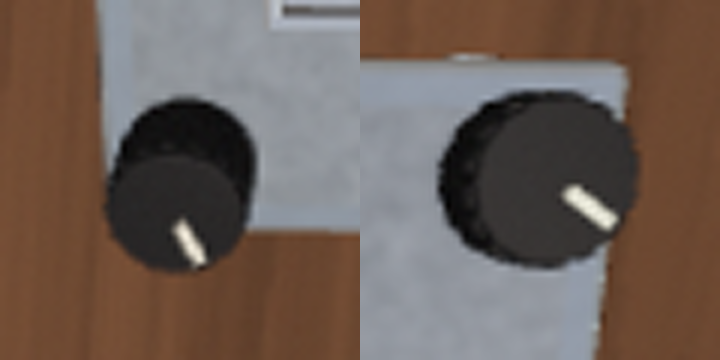

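```bash
python3 - <<'E'
from h import *
np.set_printoptions(precision=4,suppress=True)
s=st();p,V=shot("wrist")
P=np.array([[-.1225,.1475,.048],[.1225,.1475,.048],[-.1225,-.1475,.048],[.071,.071,.068],[-.071,.071,.068],[-.098,-.122,.079],[.098,.122,.079]])
uv=np.array([[258,95],[436,97],[267,283],[399,151],[291,150],[277.5,279.5],[424.3,114.7]])
for z0 in (-.0035,.0):
    pose,r=fit(p,V,P,uv,z0); print(np.array(pose)); print(r)
    print(W(pose,P[5:]),unproj(p,V,uv[5],.079+z0),unproj(p,V,uv[6],.079+z0))
for z in (.074,.077): 
  a,b=unproj(p,V,uv[5],z),unproj(p,V,uv[6],z); print(np.linalg.norm(a-b))
f=unproj(p,V,uv[5],.0755)
print(rows([f[0],f[1],.12]), s['q'])
E
```

```text
[ 0.5485  0.0473  0.1006 -0.0035]
[[-1.035  -1.6021]
 [ 0.2266 -2.1502]
 [-1.5464  0.3901]
 [-1.2411  1.5937]
 [ 3.4015  1.8184]
 [ 0.2238  0.5138]
 [-0.2418 -0.1729]]
[[ 0.4633 -0.0839  0.0755]
 [ 0.6338  0.1785  0.0755]] [ 0.4629 -0.0831  0.0755] [0.6341 0.1784 0.0755]
[0.5482 0.0477 0.1008 0.    ]
[[-1.7639 -2.0419]
 [ 1.0002 -2.6089]
 [-2.0625  1.3459]
 [-0.7828  1.625 ]
 [ 2.9975  1.8607]
 [-0.2445  1.5186]
 [ 0.4719 -0.4806]]
[[ 0.463  -0.0835  0.079 ]
 [ 0.6334  0.179   0.079 ]] [ 0.4631 -0.0809  0.079 ] [0.6329 0.1783 0.079 ]
0.3136708781854035
0.31138632717457193
[ 1.014 -0.285  0.863] [0.1636 0.1422 1.7749 0.     1.2245 0.056 ]
```

```bash
python3 - <<'E'
from h import *
np.set_printoptions(precision=4,suppress=True)
p,V=shot("wrist")
l=unproj(p,V,(392,272),.055); print(l); M=Rm(st()['tcp_rot']); 
print(rows(l+M@[0,0,.06]+np.array([0,0,.18-.055])))
print(unproj(p,V,(467,90),0),unproj(p,V,(486,92),.07),unproj(p,V,(486,92),.1))
E
```

```text
[ 0.6405 -0.063   0.055 ]
[0.714 0.609 1.159]
[0.7165 0.2216 0.    ] [0.7094 0.2149 0.07  ] [0.6938 0.2119 0.1   ]
```

```bash
M="python3 -m handwheel"
$M '[{"dx":0,"dy":0.3,"dz":0.5,"rx":0,"ry":0,"rz":0},{"dx":0.2,"dy":0.6,"dz":0.85,"rx":0,"ry":0,"rz":0},{"dx":0.5,"dy":0.6,"dz":1,"rx":0,"ry":0,"rz":0},{"dx":0.7,"dy":0.6,"dz":1,"rx":0,"ry":0,"rz":0},{"dx":0.7,"dy":0.6,"dz":1,"rx":0,"ry":0,"rz":0},{"dx":0.7,"dy":0.6,"dz":1,"rx":0,"ry":0,"rz":0}]'
cat >> h.py <<'E'
def level(p,V,pose,fn=None):
    "crop around the level and red blob"
    im=np.array(p['pixels']); hsv=cv2.cvtColor(im,cv2.COLOR_RGB2HSV)
    c=proj(p,V,[pose[0]+.0,pose[1],0])
E
python3 - <<'E'
from h import *
p,V=shot("wrist","w3.png"); c=proj(p,V,[.6405,-.063,.055])[0].astype(int); print(c)
im=np.array(p['pixels'])[:,:,::-1]; y,x=max(c[1]-75,0),max(c[0]-100,0)
cv2.imwrite('pics/w3c.png',cv2.resize(im[y:y+150,x:x+200],(800,600),interpolation=cv2.INTER_CUBIC)); print(x,y)
E
```

```text
time: 5.48
tcp_pos: [0.6402, -0.0924, 0.1792]
tcp_rot: [0.524, 0.472, 0.527, -0.474]
ft_force: [-0.1, 0.6, 0.1]
finger_gap: 0.0881
[319 161]
219 86
```

View pics/w3c.png

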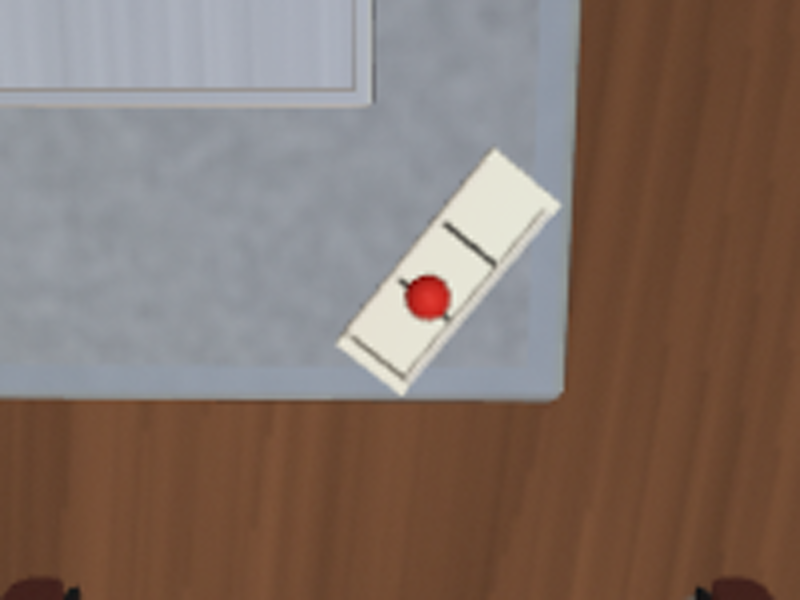

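The ball sits on the front line (crop (428,298)), so it reads about -8.5 mm: front low by about 0.028 rad. That puts the front knob about 6.4 rad short of even load.

```bash
M="python3 -m handwheel"
$M '[{"dx":0,"dy":-0.3,"dz":-0.05,"rx":-0.1,"ry":0,"rz":0},{"dx":0.1,"dy":-0.6,"dz":-0.1,"rx":-0.2,"ry":0,"rz":0},{"dx":0.25,"dy":-0.875,"dz":-0.142,"rx":-0.3,"ry":0,"rz":0},{"dx":0.25,"dy":-0.875,"dz":-0.142,"rx":-0.45,"ry":0,"rz":0},{"dx":0.25,"dy":-0.875,"dz":-0.142,"rx":-0.6,"ry":0,"rz":0},{"dx":0.25,"dy":-0.875,"dz":-0.142,"rx":-0.84,"ry":0,"rz":0},{"dx":0.25,"dy":-0.875,"dz":-0.142,"rx":-0.84,"ry":0,"rz":0},{"dx":0.25,"dy":-0.875,"dz":-0.142,"rx":-0.84,"ry":0,"rz":0},{"dx":0.25,"dy":-0.875,"dz":-0.142,"rx":-0.84,"ry":0,"rz":0},{"dx":0.25,"dy":-0.875,"dz":-0.142,"rx":-0.84,"ry":0,"rz":0},{"dx":0.25,"dy":-0.875,"dz":-0.142,"rx":-0.84,"ry":0,"rz":0}]' 60 12
python3 - <<'E'
from h import *
s=st(); print(rows([.463,-.083,.053]),s['q'],Rm(s['tcp_rot']).round(3).tolist())
E
```

```text
time: 6.9
tcp_pos: [0.4648, -0.0816, 0.1331]
tcp_rot: [0.706, 0.051, 0.705, -0.051]
ft_force: [0.0, -0.6, 0.0]
finger_gap: 0.06
[ 0.401 -0.008 -0.008] [-1.99034278e-01  3.39487612e-01  2.02687080e+00  5.01107238e-05
  7.74435178e-01 -1.62498512e+00] [[0.001, 0.144, 0.99], [-0.0, 0.99, -0.144], [-1.0, -0.0, 0.001]]
```

Descend, close, turn.

```bash
M="python3 -m handwheel"
$M '[{"dx":0.2,"dy":-0.008,"dz":-0.008,"rx":0,"ry":0,"rz":0},{"dx":0.4,"dy":-0.008,"dz":-0.008,"rx":0,"ry":0,"rz":0},{"dx":0.4,"dy":-0.008,"dz":-0.008,"rx":0,"ry":0,"rz":0},{"dx":0.4,"dy":-0.008,"dz":-0.008,"rx":0,"ry":0,"rz":0}]'
$M '[{"dx":0,"dy":0,"dz":0,"rx":0,"ry":0,"rz":0},{"dx":0,"dy":0,"dz":0,"rx":0,"ry":0,"rz":0},{"dx":0,"dy":0,"dz":0,"rx":0,"ry":0,"rz":0},{"dx":0,"dy":0,"dz":0,"rx":0,"ry":0,"rz":0}]' 20 15
$M '[{"dx":0,"dy":0,"dz":0,"rx":0.11,"ry":0,"rz":0},{"dx":0,"dy":0,"dz":0,"rx":0.22,"ry":0,"rz":0},{"dx":0,"dy":0,"dz":0,"rx":0.33,"ry":0,"rz":0},{"dx":0,"dy":0,"dz":0,"rx":0.44,"ry":0,"rz":0},{"dx":0,"dy":0,"dz":0,"rx":0.5,"ry":0,"rz":0},{"dx":0,"dy":0,"dz":0,"rx":0.5,"ry":0,"rz":0}]'
python3 - <<'E'
from h import *
s=st(); print(s['q'].round(3) if hasattr(s['q'],'round') else s['q'],s['ft_force'],s['wrist_torque'],s['finger_gap'])
E
```

```text
time: 7.4
tcp_pos: [0.4633, -0.0832, 0.0535]
tcp_rot: [0.705, 0.051, 0.705, -0.051]
ft_force: [-0.6, 0.3, 0.7]
finger_gap: 0.06
time: 7.9
tcp_pos: [0.4633, -0.0838, 0.0535]
tcp_rot: [0.706, 0.05, 0.705, -0.051]
ft_force: [-2.2, -4.7, 5.1]
finger_gap: 0.0356
time: 8.65
tcp_pos: [0.4628, -0.0847, 0.054]
tcp_rot: [0.633, 0.316, 0.632, -0.318]
ft_force: [-5.9, -11.5, 14.3]
finger_gap: 0.0356
[-0.205  0.489  2.062 -0.004  0.59  -0.843] [ -5.88894417 -11.4678183   14.27332121] [-2.08929037  1.23610156 -0.03478058] 0.03563841942613273
```

```bash
M="python3 -m handwheel"
$M '[{"dx":-0.005,"dy":-0.0065,"dz":0.0045,"rx":0.11,"ry":0,"rz":0},{"dx":-0.006,"dy":-0.0065,"dz":0.0045,"rx":0.22,"ry":0,"rz":0},{"dx":-0.007,"dy":-0.0065,"dz":0.0045,"rx":0.33,"ry":0,"rz":0},{"dx":-0.008,"dy":-0.0065,"dz":0.0045,"rx":0.44,"ry":0,"rz":0},{"dx":-0.009,"dy":-0.0065,"dz":0.0045,"rx":0.55,"ry":0,"rz":0},{"dx":-0.01,"dy":-0.0065,"dz":0.0045,"rx":0.66,"ry":0,"rz":0},{"dx":-0.011,"dy":-0.0065,"dz":0.0045,"rx":0.77,"ry":0,"rz":0},{"dx":-0.012,"dy":-0.0065,"dz":0.0045,"rx":0.88,"ry":0,"rz":0},{"dx":-0.013,"dy":-0.0065,"dz":0.0045,"rx":1,"ry":0,"rz":0},{"dx":-0.013,"dy":-0.0065,"dz":0.0045,"rx":1,"ry":0,"rz":0},{"dx":-0.013,"dy":-0.0065,"dz":0.0045,"rx":1,"ry":0,"rz":0}]'
python3 - <<'E'
from h import *
s=st(); print(s['q'],s['ft_force'],s['wrist_torque'],s['finger_gap'])
E
```

```text
time: 10.02
tcp_pos: [0.4607, -0.0842, 0.0557]
tcp_rot: [-0.222, -0.67, -0.223, 0.672]
ft_force: [-5.3, 1.3, 8.9]
finger_gap: 0.036
[-2.06265918e-01  4.84461153e-01  2.06384216e+00  4.24099703e-04
  5.96333888e-01  7.23200566e-01] [-5.3375777   1.31145133  8.91542345] [ 0.5193627   1.11355041 -0.08862889] 0.03595506737276409
```

```bash
M="python3 -m handwheel"
$M '[{"dx":-0.003,"dy":-0.003,"dz":0.004,"rx":0.11,"ry":0,"rz":0},{"dx":-0.004,"dy":-0.003,"dz":0.004,"rx":0.22,"ry":0,"rz":0},{"dx":-0.005,"dy":-0.003,"dz":0.004,"rx":0.33,"ry":0,"rz":0},{"dx":-0.006,"dy":-0.003,"dz":0.004,"rx":0.44,"ry":0,"rz":0},{"dx":-0.007,"dy":-0.003,"dz":0.004,"rx":0.55,"ry":0,"rz":0},{"dx":-0.009,"dy":-0.003,"dz":0.004,"rx":0.66,"ry":0,"rz":0},{"dx":-0.01,"dy":-0.003,"dz":0.004,"rx":0.77,"ry":0,"rz":0},{"dx":-0.011,"dy":-0.003,"dz":0.004,"rx":0.88,"ry":0,"rz":0},{"dx":-0.012,"dy":-0.003,"dz":0.004,"rx":1,"ry":0,"rz":0},{"dx":-0.012,"dy":-0.003,"dz":0.004,"rx":1,"ry":0,"rz":0},{"dx":-0.012,"dy":-0.003,"dz":0.004,"rx":1,"ry":0,"rz":0}]'
python3 - <<'E'
from h import *
s=st(); print(s['q'],s['ft_force'],s['wrist_torque'],s['finger_gap'])
E
$M '[{"dx":0,"dy":0,"dz":0,"rx":0,"ry":0,"rz":0},{"dx":0,"dy":0,"dz":0,"rx":0,"ry":0,"rz":0},{"dx":0,"dy":0,"dz":0,"rx":0,"ry":0,"rz":0}]' 60
$M '[{"dx":-0.15,"dy":0,"dz":0,"rx":0,"ry":0,"rz":0},{"dx":-0.4,"dy":0,"dz":0,"rx":0,"ry":0,"rz":0},{"dx":-0.4,"dy":0,"dz":0,"rx":-0.12,"ry":0,"rz":0},{"dx":-0.4,"dy":0,"dz":0,"rx":-0.24,"ry":0,"rz":0},{"dx":-0.4,"dy":0,"dz":0,"rx":-0.36,"ry":0,"rz":0},{"dx":-0.4,"dy":0,"dz":0,"rx":-0.48,"ry":0,"rz":0},{"dx":-0.4,"dy":0,"dz":0,"rx":-0.6,"ry":0,"rz":0},{"dx":-0.4,"dy":0,"dz":0,"rx":-0.72,"ry":0,"rz":0},{"dx":-0.4,"dy":0,"dz":0,"rx":-0.84,"ry":0,"rz":0},{"dx":-0.4,"dy":0,"dz":0,"rx":-1,"ry":0,"rz":0},{"dx":-0.4,"dy":0,"dz":0,"rx":-1,"ry":0,"rz":0},{"dx":-0.4,"dy":0,"dz":0,"rx":-1,"ry":0,"rz":0}]'
$M '[{"dx":0,"dy":0,"dz":0,"rx":-0.12,"ry":0,"rz":0},{"dx":0,"dy":0,"dz":0,"rx":-0.24,"ry":0,"rz":0},{"dx":0,"dy":0,"dz":0,"rx":-0.36,"ry":0,"rz":0},{"dx":0,"dy":0,"dz":0,"rx":-0.48,"ry":0,"rz":0},{"dx":0,"dy":0,"dz":0,"rx":-0.6,"ry":0,"rz":0},{"dx":0,"dy":0,"dz":0,"rx":-0.6,"ry":0,"rz":0}]'
python3 - <<'E'
from h import *
s=st(); print(s['q'],s['tcp_pos']); p,V=shot("wrist","w4.png")
E
```

```text
time: 11.4
tcp_pos: [0.4615, -0.0825, 0.0578]
tcp_rot: [0.318, -0.632, 0.316, 0.632]
ft_force: [2.3, 18.0, -1.5]
finger_gap: 0.0358
[-0.20412528  0.47973698  2.06423478  0.00491391  0.59781372  2.29355853] [ 2.28659921 17.98557281 -1.52377709] [ 3.0015474  -0.42527292 -0.03628621] 0.03584723455971582
time: 11.78
tcp_pos: [0.4613, -0.0848, 0.0578]
tcp_rot: [-0.317, 0.632, -0.317, -0.632]
ft_force: [0.4, 0.3, 0.6]
finger_gap: 0.0591
time: 13.28
tcp_pos: [0.4612, -0.0848, 0.1377]
tcp_rot: [-0.223, -0.671, -0.223, 0.671]
ft_force: [-0.4, 0.7, -0.2]
finger_gap: 0.0601
time: 14.02
tcp_pos: [0.4612, -0.0847, 0.1377]
tcp_rot: [0.502, 0.497, 0.503, -0.497]
ft_force: [-0.0, -0.9, -0.6]
finger_gap: 0.0602
[-2.06998432e-01  3.27970954e-01  2.02988529e+00 -3.39201460e-05
  7.83786620e-01 -2.17031695e-01] [ 0.46122253 -0.08470773  0.13768657]
```

View pics/w4.png

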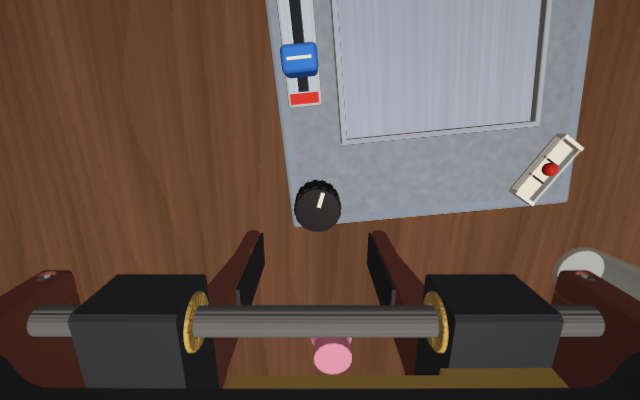

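The front knob's pointer has turned as commanded (centre (318,207)). The ball at (550,169) is now near the middle, slightly towards the rear.

```bash
M="python3 -m handwheel"
python3 - <<'E'
from h import *
p,V=shot("wrist"); k=unproj(p,V,(318,207),.077); print(k, rows([k[0],k[1],.055]))
E
$M '[{"dx":0,"dy":0,"dz":0,"rx":-0.12,"ry":0,"rz":0},{"dx":0,"dy":0,"dz":0,"rx":-0.24,"ry":0,"rz":0},{"dx":0,"dy":0,"dz":0,"rx":-0.36,"ry":0,"rz":0},{"dx":0,"dy":0,"dz":0,"rx":-0.48,"ry":0,"rz":0},{"dx":0,"dy":0,"dz":0,"rx":-0.6,"ry":0,"rz":0},{"dx":0,"dy":0,"dz":0,"rx":-0.7,"ry":0,"rz":0},{"dx":0,"dy":0,"dz":0,"rx":-0.8,"ry":0,"rz":0},{"dx":0,"dy":0,"dz":0,"rx":-0.8,"ry":0,"rz":0}]'
python3 - <<'E'
from h import *
s=st(); print(s['q'],rows([.462,-.0845,.055]))
E
```

```text
[ 0.46389595 -0.08005447  0.077     ] [ 0.413  0.013 -0.023]
time: 15.12
tcp_pos: [0.4613, -0.0846, 0.1377]
tcp_rot: [0.699, 0.108, 0.699, -0.108]
ft_force: [-0.2, 0.1, 0.5]
finger_gap: 0.06
[-2.06802189e-01  3.28011987e-01  2.02981381e+00  2.11745926e-05
  7.83736280e-01 -1.47225842e+00] [0.413 0.002 0.003]
```

```bash
M="python3 -m handwheel"
$M '[{"dx":0.2,"dy":0.014,"dz":0.003,"rx":0,"ry":0,"rz":0},{"dx":0.41,"dy":0.014,"dz":0.003,"rx":0,"ry":0,"rz":0},{"dx":0.41,"dy":0.014,"dz":0.003,"rx":0,"ry":0,"rz":0},{"dx":0.41,"dy":0.014,"dz":0.003,"rx":0,"ry":0,"rz":0}]'
$M '[{"dx":0,"dy":0,"dz":0,"rx":0,"ry":0,"rz":0},{"dx":0,"dy":0,"dz":0,"rx":0,"ry":0,"rz":0},{"dx":0,"dy":0,"dz":0,"rx":0,"ry":0,"rz":0},{"dx":0,"dy":0,"dz":0,"rx":0,"ry":0,"rz":0}]' 20 15
$M '[{"dx":-0.001,"dy":0,"dz":0,"rx":0.11,"ry":0,"rz":0},{"dx":-0.002,"dy":0,"dz":0,"rx":0.22,"ry":0,"rz":0},{"dx":-0.003,"dy":0,"dz":0,"rx":0.33,"ry":0,"rz":0},{"dx":-0.004,"dy":0,"dz":0,"rx":0.44,"ry":0,"rz":0},{"dx":-0.005,"dy":0,"dz":0,"rx":0.55,"ry":0,"rz":0},{"dx":-0.006,"dy":0,"dz":0,"rx":0.66,"ry":0,"rz":0},{"dx":-0.007,"dy":0,"dz":0,"rx":0.77,"ry":0,"rz":0},{"dx":-0.008,"dy":0,"dz":0,"rx":0.77,"ry":0,"rz":0}]'
$M '[{"dx":-0.001,"dy":0,"dz":0,"rx":0.11,"ry":0,"rz":0},{"dx":-0.002,"dy":0,"dz":0,"rx":0.22,"ry":0,"rz":0},{"dx":-0.003,"dy":0,"dz":0,"rx":0.33,"ry":0,"rz":0},{"dx":-0.004,"dy":0,"dz":0,"rx":0.44,"ry":0,"rz":0},{"dx":-0.005,"dy":0,"dz":0,"rx":0.55,"ry":0,"rz":0},{"dx":-0.006,"dy":0,"dz":0,"rx":0.66,"ry":0,"rz":0},{"dx":-0.007,"dy":0,"dz":0,"rx":0.77,"ry":0,"rz":0},{"dx":-0.008,"dy":0,"dz":0,"rx":0.77,"ry":0,"rz":0}]'
$M '[{"dx":0,"dy":0,"dz":0,"rx":0,"ry":0,"rz":0},{"dx":0,"dy":0,"dz":0,"rx":0,"ry":0,"rz":0},{"dx":0,"dy":0,"dz":0,"rx":0,"ry":0,"rz":0}]' 60
$M '[{"dx":-0.15,"dy":0,"dz":0,"rx":0,"ry":0,"rz":0},{"dx":-0.4,"dy":0,"dz":0,"rx":0,"ry":0,"rz":0},{"dx":-0.7,"dy":0,"dz":0,"rx":-0.1,"ry":0,"rz":0},{"dx":-0.9,"dy":0,"dz":0,"rx":-0.2,"ry":0,"rz":0},{"dx":-0.9,"dy":0,"dz":0,"rx":-0.3,"ry":0,"rz":0},{"dx":-0.9,"dy":0,"dz":0,"rx":-0.4,"ry":0,"rz":0},{"dx":-0.9,"dy":0,"dz":0,"rx":-0.5,"ry":0,"rz":0},{"dx":-0.9,"dy":0,"dz":0,"rx":-0.6,"ry":0,"rz":0},{"dx":-0.9,"dy":0,"dz":0,"rx":-0.6,"ry":0,"rz":0}]'
python3 - <<'E'
from h import *
s=st(); print(s['q'],s['tcp_pos']); p,V=shot("wrist","w5.png")
im=np.array(p['pixels'])[:,:,::-1]; c=proj(p,V,[.6405,-.063,.055])[0].astype(int); print(c)
hsv=cv2.cvtColor(np.array(p['pixels']),cv2.COLOR_RGB2HSV); m=((hsv[...,0]<8)|(hsv[...,0]>172))&(hsv[...,1]>180)&(hsv[...,2]>120)
n,_,stt,cen=cv2.connectedComponentsWithStats(m.astype(np.uint8))
print([(stt[i,4],cen[i].round(1)) for i in range(1,n) if stt[i,4]>10])
E
```

```text
time: 15.62
tcp_pos: [0.4632, -0.0823, 0.0565]
tcp_rot: [0.699, 0.107, 0.699, -0.107]
ft_force: [-0.1, 0.3, -0.2]
finger_gap: 0.0599
time: 16.12
tcp_pos: [0.4631, -0.0828, 0.0565]
tcp_rot: [0.7, 0.106, 0.699, -0.106]
ft_force: [-1.8, -4.5, 5.8]
finger_gap: 0.0354
time: 17.12
tcp_pos: [0.4629, -0.0822, 0.0576]
tcp_rot: [0.515, 0.485, 0.515, -0.484]
ft_force: [1.7, -0.2, -1.8]
finger_gap: 0.0356
time: 18.12
tcp_pos: [0.4636, -0.0822, 0.0591]
tcp_rot: [0.15, 0.692, 0.149, -0.69]
ft_force: [3.4, 1.6, -5.8]
finger_gap: 0.0355
time: 18.5
tcp_pos: [0.4624, -0.0821, 0.0589]
tcp_rot: [-0.148, -0.691, -0.148, 0.692]
ft_force: [0.8, -0.5, 0.7]
finger_gap: 0.0591
time: 19.62
tcp_pos: [0.4624, -0.0821, 0.2388]
tcp_rot: [-0.445, -0.549, -0.446, 0.549]
ft_force: [-0.0, -0.1, -0.5]
finger_gap: 0.06
[-2.01067055e-01  1.71508584e-01  1.94731290e+00 -6.61856797e-05
  1.02315477e+00  6.61101760e-03] [ 0.46241075 -0.08212229  0.23880977]
[468 128]
[(np.int32(114), array([290.3, 106.1])), (np.int32(65), array([481.8, 112.8]))]
```

```bash
cat >> h.py <<'E'
def ball(im):
    "ball offset in mm (approx) from trough middle; + = towards rear knob (up right in a tool-z ~ -y view)"
    hsv=cv2.cvtColor(im,cv2.COLOR_RGB2HSV); m=((hsv[...,0]<8)|(hsv[...,0]>172))&(hsv[...,1]>170)&(hsv[...,2]>100)
    w=(hsv[...,1]<50)&(hsv[...,2]>190)&(im[...,0].astype(int)>im[...,2]+3)
    n,l,t,c=cv2.connectedComponentsWithStats(m.astype(np.uint8)); out=[]
    for i in range(1,n):
        if t[i,4]<25: continue
        k=cv2.morphologyEx((w|(l==i)).astype(np.uint8),cv2.MORPH_CLOSE,np.ones((5,5)))
        _,l2=cv2.connectedComponents(k); x,y=c[i].astype(int); q=np.argwhere(l2==l2[y,x])[:,::-1].astype(np.float32)
        r=cv2.minAreaRect(q); b=cv2.boxPoints(r); e=b[1]-b[0]; f=b[2]-b[1]; a=e if np.linalg.norm(e)>np.linalg.norm(f) else f
        L=np.linalg.norm(a); a=a/L; a=a if a[0]>0 else -a
        out.append((c[i].round(1).tolist(),np.round(r[1],1).tolist(),round(float((c[i]-r[0])@a*56/L),1)))
    return out
E
python3 - <<'E'
from h import *
for f in ("w3","w4","w5"): print(f,ball(cv2.imread(f'pics/{f}.png')[:,:,::-1]))
s=st(); print(rows([.634,.178,.239]))
E
```

```text
w3 [([115.9, 69.0], [10.0, 24.0], -0.1), ([325.4, 159.7], [21.7, 63.0], -6.8)]
w4 [([303.9, 97.7], [13.0, 30.0], -2.6), ([550.3, 169.0], [22.8, 78.5], 1.1)]
w5 [([290.2, 106.3], [14.2, 22.8], -2.0), ([481.5, 112.8], [18.0, 57.6], 4.9)]
[-1.000e-03  5.680e-01 -1.451e+00]
```

```bash
M="python3 -m handwheel"
$M '[{"dx":0,"dy":0.1,"dz":-0.3,"rx":-0.11,"ry":0,"rz":0},{"dx":0,"dy":0.2,"dz":-0.5,"rx":-0.22,"ry":0,"rz":0},{"dx":0,"dy":0.28,"dz":-0.73,"rx":-0.33,"ry":0,"rz":0},{"dx":0,"dy":0.28,"dz":-0.73,"rx":-0.44,"ry":0,"rz":0},{"dx":0,"dy":0.28,"dz":-0.73,"rx":-0.55,"ry":0,"rz":0},{"dx":0,"dy":0.28,"dz":-0.73,"rx":-0.66,"ry":0,"rz":0},{"dx":0,"dy":0.28,"dz":-0.73,"rx":-0.77,"ry":0,"rz":0},{"dx":0,"dy":0.28,"dz":-0.73,"rx":-0.9,"ry":0,"rz":0},{"dx":0,"dy":0.28,"dz":-0.73,"rx":-0.9,"ry":0,"rz":0}]'
python3 - <<'E'
from h import *
s=st(); print(s['q'],rows([.634,.178,.15])); p,V=shot("wrist","w6.png"); print([(np.round(d['centre'],3).tolist(),round(d['p'],2)) for d in nets.spot_in(p,"knob_rear_top")])
m=nets.silhouettes(p,"knob_rear_top"); print([(cv2.minEnclosingCircle(np.argwhere(x['mask'])[:,::-1].astype(np.float32)),x['p']) for x in m])
E
```

```text
time: 20.8
tcp_pos: [0.5474, 0.0492, 0.2388]
tcp_rot: [0.695, 0.129, 0.695, -0.129]
ft_force: [-0.5, -0.3, 0.4]
finger_gap: 0.0598
[ 6.80426826e-02  2.93812650e-01  1.78333903e+00  2.29208779e-05
  1.06469103e+00 -1.13581222e+00] [0.444 0.756 0.173]
[([0.631, 0.183, 0.07], 0.83)]
[(((259.0, 103.0), 14.764923095703125), 0.23)]
```

```bash
M="python3 -m handwheel"
$M '[{"dx":0,"dy":0.3,"dz":0.06,"rx":-0.11,"ry":0,"rz":0},{"dx":0,"dy":0.5,"dz":0.1,"rx":-0.22,"ry":0,"rz":0},{"dx":0,"dy":0.756,"dz":0.173,"rx":-0.33,"ry":0,"rz":0},{"dx":0,"dy":0.756,"dz":0.173,"rx":-0.44,"ry":0,"rz":0},{"dx":0.2,"dy":0.756,"dz":0.173,"rx":-0.55,"ry":0,"rz":0},{"dx":0.44,"dy":0.756,"dz":0.173,"rx":-0.66,"ry":0,"rz":0},{"dx":0.44,"dy":0.756,"dz":0.173,"rx":-0.77,"ry":0,"rz":0},{"dx":0.44,"dy":0.756,"dz":0.173,"rx":-0.87,"ry":0,"rz":0},{"dx":0.44,"dy":0.756,"dz":0.173,"rx":-0.87,"ry":0,"rz":0}]'
python3 - <<'E'
from h import *
s=st(); print(s['q'],rows([.634,.178,.053])); p,V=shot("wrist","w7.png"); print(proj(p,V,[.634,.178,.0735]))
m=nets.silhouettes(p,"knob_rear_top"); print([(cv2.minEnclosingCircle(np.argwhere(x['mask'])[:,::-1].astype(np.float32)),x['p']) for x in m])
E
```

```text
time: 22.08
tcp_pos: [0.6336, 0.1782, 0.1506]
tcp_rot: [0.621, -0.339, 0.621, 0.339]
ft_force: [-0.5, 0.0, 0.4]
finger_gap: 0.0597
[ 2.56089300e-01  5.52989078e-01  1.59985751e+00  1.74432692e-05
  9.89109448e-01 -2.31353376e+00] [ 0.488 -0.002  0.   ]
[[315.53120087 206.11359625]]
[(((318.5896911621094, 202.93507385253906), 23.987905502319336), 0.83)]
```

View pics/w7.png

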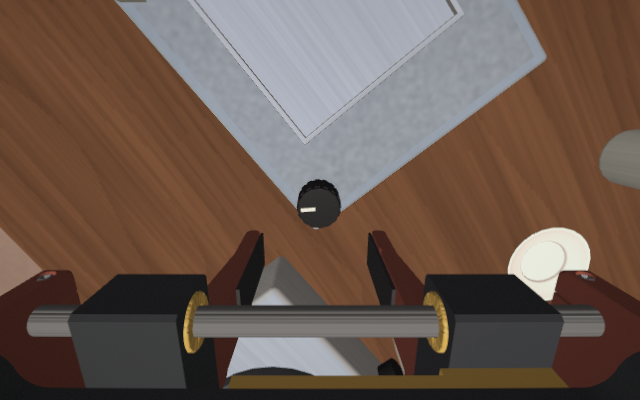

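```bash
M="python3 -m handwheel"
$M '[{"dx":0.2,"dy":0.008,"dz":0,"rx":0,"ry":0,"rz":0},{"dx":0.4,"dy":0.008,"dz":0,"rx":0,"ry":0,"rz":0},{"dx":0.49,"dy":0.008,"dz":0,"rx":0,"ry":0,"rz":0},{"dx":0.49,"dy":0.008,"dz":0,"rx":0,"ry":0,"rz":0},{"dx":0.49,"dy":0.008,"dz":0,"rx":0,"ry":0,"rz":0}]'
$M '[{"dx":0,"dy":0,"dz":0,"rx":0,"ry":0,"rz":0},{"dx":0,"dy":0,"dz":0,"rx":0,"ry":0,"rz":0},{"dx":0,"dy":0,"dz":0,"rx":0,"ry":0,"rz":0},{"dx":0,"dy":0,"dz":0,"rx":0,"ry":0,"rz":0}]' 20 15
$M '[{"dx":-0.001,"dy":0,"dz":0,"rx":0.11,"ry":0,"rz":0},{"dx":-0.002,"dy":0,"dz":0,"rx":0.22,"ry":0,"rz":0},{"dx":-0.003,"dy":0,"dz":0,"rx":0.33,"ry":0,"rz":0},{"dx":-0.004,"dy":0,"dz":0,"rx":0.44,"ry":0,"rz":0},{"dx":-0.005,"dy":0,"dz":0,"rx":0.55,"ry":0,"rz":0},{"dx":-0.006,"dy":0,"dz":0,"rx":0.66,"ry":0,"rz":0},{"dx":-0.007,"dy":0,"dz":0,"rx":0.77,"ry":0,"rz":0},{"dx":-0.008,"dy":0,"dz":0,"rx":0.88,"ry":0,"rz":0},{"dx":-0.009,"dy":0,"dz":0,"rx":0.97,"ry":0,"rz":0},{"dx":-0.009,"dy":0,"dz":0,"rx":0.97,"ry":0,"rz":0}]'
python3 - <<'E'
from h import *
s=st(); print(s['q'],s['ft_force'],s['wrist_torque'],s['finger_gap'])
E
```

```text
time: 22.8
tcp_pos: [0.6334, 0.1794, 0.0543]
tcp_rot: [0.621, -0.34, 0.619, 0.339]
ft_force: [0.6, -0.4, 0.4]
finger_gap: 0.06
time: 23.3
tcp_pos: [0.6318, 0.1797, 0.0534]
tcp_rot: [0.62, -0.339, 0.62, 0.34]
ft_force: [-3.5, 4.1, 5.0]
finger_gap: 0.0358
time: 24.55
tcp_pos: [0.6313, 0.1811, 0.0549]
tcp_rot: [0.682, 0.183, 0.684, -0.182]
ft_force: [-4.9, 10.4, 2.7]
finger_gap: 0.0356
[ 0.26013159  0.67882787  1.63839238  0.00338384  0.8251153  -0.7902197 ] [-4.92632407 10.44626304  2.65936966] [ 1.57256706  0.80935458 -0.03645696] 0.0356064861778744
```

```bash
M="python3 -m handwheel"
$M '[{"dx":-0.001,"dy":0.0045,"dz":-0.007,"rx":0.11,"ry":0,"rz":0},{"dx":-0.002,"dy":0.0045,"dz":-0.007,"rx":0.22,"ry":0,"rz":0},{"dx":-0.003,"dy":0.0045,"dz":-0.007,"rx":0.33,"ry":0,"rz":0},{"dx":-0.004,"dy":0.0045,"dz":-0.007,"rx":0.44,"ry":0,"rz":0},{"dx":-0.005,"dy":0.0045,"dz":-0.007,"rx":0.55,"ry":0,"rz":0},{"dx":-0.006,"dy":0.0045,"dz":-0.007,"rx":0.66,"ry":0,"rz":0},{"dx":-0.007,"dy":0.0045,"dz":-0.007,"rx":0.77,"ry":0,"rz":0},{"dx":-0.008,"dy":0.0045,"dz":-0.007,"rx":0.88,"ry":0,"rz":0},{"dx":-0.009,"dy":0.0045,"dz":-0.007,"rx":0.97,"ry":0,"rz":0},{"dx":-0.009,"dy":0.0045,"dz":-0.007,"rx":0.97,"ry":0,"rz":0}]'
$M '[{"dx":-0.001,"dy":0,"dz":0,"rx":0.11,"ry":0,"rz":0},{"dx":-0.002,"dy":0,"dz":0,"rx":0.22,"ry":0,"rz":0},{"dx":-0.003,"dy":0,"dz":0,"rx":0.33,"ry":0,"rz":0},{"dx":-0.004,"dy":0,"dz":0,"rx":0.44,"ry":0,"rz":0},{"dx":-0.005,"dy":0,"dz":0,"rx":0.55,"ry":0,"rz":0},{"dx":-0.006,"dy":0,"dz":0,"rx":0.66,"ry":0,"rz":0},{"dx":-0.007,"dy":0,"dz":0,"rx":0.77,"ry":0,"rz":0},{"dx":-0.008,"dy":0,"dz":0,"rx":0.88,"ry":0,"rz":0},{"dx":-0.009,"dy":0,"dz":0,"rx":0.97,"ry":0,"rz":0},{"dx":-0.009,"dy":0,"dz":0,"rx":0.97,"ry":0,"rz":0}]'
python3 - <<'E'
from h import *
s=st(); print(s['q'],s['ft_force'],s['wrist_torque'],s['finger_gap'])
E
$M '[{"dx":0,"dy":0,"dz":0,"rx":0,"ry":0,"rz":0},{"dx":0,"dy":0,"dz":0,"rx":0,"ry":0,"rz":0},{"dx":0,"dy":0,"dz":0,"rx":0,"ry":0,"rz":0}]' 60
$M '[{"dx":-0.15,"dy":0,"dz":0,"rx":0,"ry":0,"rz":0},{"dx":-0.4,"dy":0,"dz":0,"rx":0,"ry":0,"rz":0},{"dx":-0.7,"dy":0,"dz":0,"rx":-0.1,"ry":0,"rz":0},{"dx":-0.9,"dy":0,"dz":0,"rx":-0.2,"ry":0,"rz":0},{"dx":-1,"dy":0,"dz":0,"rx":-0.3,"ry":0,"rz":0},{"dx":-1,"dy":0,"dz":0,"rx":-0.4,"ry":0,"rz":0},{"dx":-1,"dy":0,"dz":0,"rx":-0.5,"ry":0,"rz":0},{"dx":-1,"dy":0,"dz":0,"rx":-0.6,"ry":0,"rz":0},{"dx":-1,"dy":0,"dz":0,"rx":-0.7,"ry":0,"rz":0},{"dx":-1,"dy":0,"dz":0,"rx":-0.8,"ry":0,"rz":0},{"dx":-1,"dy":0,"dz":0,"rx":-0.9,"ry":0,"rz":0},{"dx":-1,"dy":0,"dz":0,"rx":-1,"ry":0,"rz":0}]'
python3 - <<'E'
from h import *
s=st(); print(s['q'],rows([.57,-.06,.25]))
E
```

```text
time: 25.8
tcp_pos: [0.6325, 0.1816, 0.0567]
tcp_rot: [0.368, 0.605, 0.368, -0.603]
ft_force: [1.9, 4.6, -1.5]
finger_gap: 0.0355
time: 27.05
tcp_pos: [0.6325, 0.18, 0.0583]
tcp_rot: [-0.149, 0.692, -0.149, -0.691]
ft_force: [5.0, -1.8, -3.5]
finger_gap: 0.0355
[ 2.59678489e-01  6.74078519e-01  1.63744239e+00 -1.38472210e-03
  8.28514257e-01  2.25680953e+00] [ 4.97967221 -1.78220542 -3.53195831] [-0.70157097 -0.44600543 -0.05966027] 0.03548820307348307
time: 27.42
tcp_pos: [0.6313, 0.1807, 0.0583]
tcp_rot: [0.149, -0.691, 0.149, 0.691]
ft_force: [0.7, -0.1, -0.4]
finger_gap: 0.0593
time: 28.92
tcp_pos: [0.6312, 0.1807, 0.2582]
tcp_rot: [-0.384, -0.593, -0.385, 0.594]
ft_force: [0.3, 0.3, 0.0]
finger_gap: 0.0601
[2.60576723e-01 4.34586651e-01 1.52438004e+00 1.59867787e-04
 1.18297928e+00 6.81424559e-01] [0.041 0.212 1.223]
```

```bash
M="python3 -m handwheel"
$M '[{"dx":0,"dy":0.05,"dz":0.3,"rx":-0.1,"ry":0,"rz":0},{"dx":0,"dy":0.1,"dz":0.6,"rx":-0.2,"ry":0,"rz":0},{"dx":0.05,"dy":0.2,"dz":1,"rx":-0.27,"ry":0,"rz":0},{"dx":0.05,"dy":0.2,"dz":1,"rx":-0.27,"ry":0,"rz":0},{"dx":0.05,"dy":0.2,"dz":1,"rx":-0.27,"ry":0,"rz":0},{"dx":0.05,"dy":0.2,"dz":1,"rx":-0.27,"ry":0,"rz":0}]'
python3 - <<'E'
from h import *
s=st(); p,V=shot("wrist","w8.png"); im=np.array(p['pixels']); print(s['tcp_pos'],ball(im))
b=ball(im); x,y=map(int,b[-1][0]); y0=max(y-60,0); x0=max(x-80,0)
cv2.imwrite('pics/w8c.png',np.vstack([im[:,:,::-1],cv2.resize(im[y0:y0+50*2,x0:x0+160,::-1],(640,200*2),interpolation=cv2.INTER_CUBIC)[:200*2]])[:800:1])
a=cv2.imread('pics/w8c.png'); cv2.imwrite('pics/w8c.png',cv2.resize(a,(480,600)))
E
```

```text
time: 29.68
tcp_pos: [0.5857, -0.0168, 0.2485]
tcp_rot: [0.499, 0.501, 0.499, -0.5]
ft_force: [-1.2, 0.1, -0.8]
finger_gap: 0.0601
[ 0.58567467 -0.01678587  0.24850131] [([201.0, 161.8], [9.2, 19.9], -3.8), ([369.3, 205.2], [16.1, 47.8], 1.5)]
```

View pics/w8c.png

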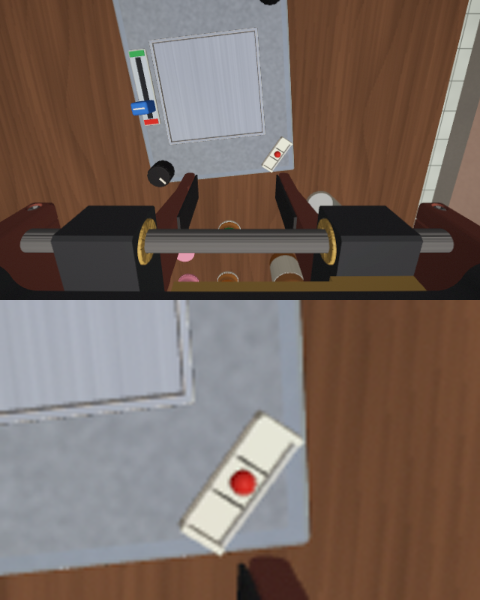

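The ball is between the lines, within about 1 mm of the middle, so the base is level. By the tilt model each screw foot carries about 8–10 N. Next is the lock.

```bash
M="python3 -m handwheel"
python3 - <<'E'
from h import *
p,V=shot("wrist"); print([(np.round(d['centre'],3).tolist(),round(d['p'],2)) for d in nets.spot_in(p,"lock_top")],rows([.45,.02,.17]))
E
$M '[{"dx":0,"dy":-0.2,"dz":-0.05,"rx":-0.11,"ry":0,"rz":0},{"dx":0,"dy":-0.4,"dz":-0.1,"rx":-0.22,"ry":0,"rz":0},{"dx":0.2,"dy":-0.68,"dz":-0.18,"rx":-0.33,"ry":0,"rz":0},{"dx":0.39,"dy":-0.68,"dz":-0.18,"rx":-0.44,"ry":0,"rz":0},{"dx":0.39,"dy":-0.68,"dz":-0.18,"rx":-0.55,"ry":0,"rz":0},{"dx":0.39,"dy":-0.68,"dz":-0.18,"rx":-0.66,"ry":0,"rz":0},{"dx":0.39,"dy":-0.68,"dz":-0.18,"rx":-0.77,"ry":0,"rz":0},{"dx":0.39,"dy":-0.68,"dz":-0.18,"rx":-0.88,"ry":0,"rz":0},{"dx":0.39,"dy":-0.68,"dz":-0.18,"rx":-1,"ry":0,"rz":0},{"dx":0.39,"dy":-0.68,"dz":-0.18,"rx":-1,"ry":0,"rz":0},{"dx":0.39,"dy":-0.68,"dz":-0.18,"rx":-1,"ry":0,"rz":0}]'
python3 - <<'E'
from h import *
s=st(); p,V=shot("wrist","w9.png"); print(s['q']); print([(np.round(d['centre'],3).tolist(),round(d['p'],2)) for d in nets.spot_in(p,"lock_top")])
E
```

```text
[([0.456, 0.027, 0.085], 0.61)] [ 0.392 -0.678 -0.182]
time: 31.2
tcp_pos: [0.4494, 0.0188, 0.1703]
tcp_rot: [0.707, 0.002, 0.707, -0.002]
ft_force: [0.9, -0.1, 0.0]
finger_gap: 0.0597
[ 1.52594588e-02  2.45552300e-01  2.04724388e+00  6.70701429e-05
  8.48595455e-01 -1.55000288e+00]
[([0.442, 0.024, 0.087], 0.68)]
```

View pics/w9.png

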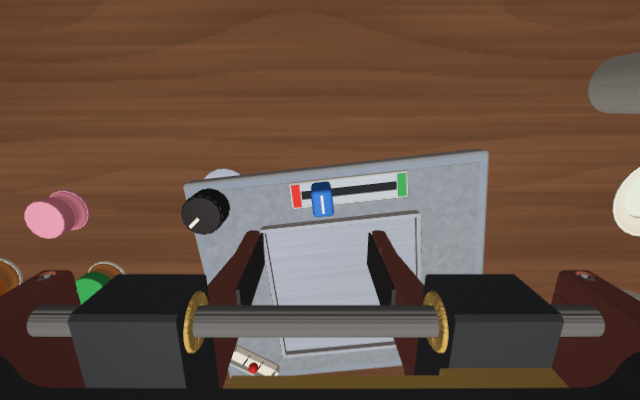

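The lock's blue grip has its top centre at about (322,204). The red mark is at (296,195) and the green at (402,184).

```bash
python3 - <<'E'
from h import *
p,V=shot("wrist"); 
for uv in((322,203),(322,207)): k=unproj(p,V,uv,.0866); print(k,rows([k[0],k[1],.072]))
m=nets.silhouettes(p,"lock_top")[0]['mask']; ys,xs=np.nonzero(m); print(xs.min(),xs.max(),ys.min(),ys.max())
E
```

```text
[0.44920172 0.02404677 0.0866    ] [ 0.492  0.028 -0.001]
[0.45275354 0.02405319 0.0866    ] [0.492 0.028 0.017]
311 332 182 216
```

```bash
M="python3 -m handwheel"
$M '[{"dx":0.1,"dy":0.028,"dz":0.005,"rx":-0.064,"ry":0,"rz":0},{"dx":0.3,"dy":0.028,"dz":0.005,"rx":-0.064,"ry":0,"rz":0},{"dx":0.495,"dy":0.028,"dz":0.005,"rx":-0.064,"ry":0,"rz":0},{"dx":0.495,"dy":0.028,"dz":0.005,"rx":-0.064,"ry":0,"rz":0},{"dx":0.495,"dy":0.028,"dz":0.005,"rx":-0.064,"ry":0,"rz":0}]'
$M '[{"dx":0,"dy":0,"dz":0,"rx":0,"ry":0,"rz":0},{"dx":0,"dy":0,"dz":0,"rx":0,"ry":0,"rz":0},{"dx":0,"dy":0,"dz":0,"rx":0,"ry":0,"rz":0},{"dx":0,"dy":0,"dz":0,"rx":0,"ry":0,"rz":0},{"dx":0,"dy":0,"dz":0,"rx":0,"ry":0,"rz":0}]' 10 6
$M '[{"dx":0,"dy":0.1,"dz":0,"rx":0,"ry":0,"rz":0},{"dx":0,"dy":0.2,"dz":0,"rx":0,"ry":0,"rz":0},{"dx":0,"dy":0.29,"dz":0,"rx":0,"ry":0,"rz":0},{"dx":0,"dy":0.29,"dz":0,"rx":0,"ry":0,"rz":0},{"dx":0,"dy":0.29,"dz":0,"rx":0,"ry":0,"rz":0}]'
```

```text
time: 32.02
tcp_pos: [0.4509, 0.0239, 0.0721]
tcp_rot: [0.707, -0.034, 0.706, 0.034]
ft_force: [-0.1, 0.4, 0.8]
finger_gap: 0.06
time: 32.65
tcp_pos: [0.4503, 0.024, 0.0714]
tcp_rot: [0.706, -0.035, 0.706, 0.035]
ft_force: [-0.1, -0.6, 2.0]
finger_gap: 0.018
time: 33.28
tcp_pos: [0.4442, 0.0807, 0.0711]
tcp_rot: [0.706, -0.036, 0.707, 0.035]
ft_force: [-0.1, -8.5, 0.2]
finger_gap: 0.0179
```

```bash
M="python3 -m handwheel"
$M '[{"dx":0,"dy":0.012,"dz":0,"rx":0,"ry":0,"rz":0},{"dx":0,"dy":0.015,"dz":0,"rx":0,"ry":0,"rz":0},{"dx":0,"dy":0.015,"dz":0,"rx":0,"ry":0,"rz":0}]'
$M '[{"dx":0,"dy":0,"dz":0,"rx":0,"ry":0,"rz":0},{"dx":0,"dy":0,"dz":0,"rx":0,"ry":0,"rz":0},{"dx":0,"dy":0,"dz":0,"rx":0,"ry":0,"rz":0}]' 60
$M '[{"dx":-0.2,"dy":0,"dz":0,"rx":0,"ry":0,"rz":0},{"dx":-0.5,"dy":0,"dz":0,"rx":0,"ry":0,"rz":0},{"dx":-0.8,"dy":-0.2,"dz":0,"rx":0,"ry":0,"rz":0},{"dx":-1,"dy":-0.5,"dz":0.1,"rx":0.1,"ry":0,"rz":0},{"dx":-1,"dy":-0.8,"dz":0.1,"rx":0.1,"ry":0,"rz":0},{"dx":-1,"dy":-1,"dz":0.1,"rx":0.1,"ry":0,"rz":0},{"dx":-1,"dy":-1,"dz":0.1,"rx":0.1,"ry":0,"rz":0},{"dx":-1,"dy":-1,"dz":0.1,"rx":0.1,"ry":0,"rz":0}]'
python3 - <<'E'
from h import *
s=st(); p,V=shot("wrist","w10.png"); print(s['q'],s['tcp_pos'],ball(np.array(p['pixels'])))
E
```

```text
time: 33.65
tcp_pos: [0.444, 0.0831, 0.0711]
tcp_rot: [0.706, -0.036, 0.707, 0.034]
ft_force: [0.6, -11.8, 0.8]
finger_gap: 0.0224
time: 34.02
tcp_pos: [0.4443, 0.0847, 0.0713]
tcp_rot: [0.706, -0.035, 0.706, 0.035]
ft_force: [0.5, 0.1, 0.3]
finger_gap: 0.0491
time: 35.02
tcp_pos: [0.4833, -0.1121, 0.2709]
tcp_rot: [0.706, 0.021, 0.707, -0.021]
ft_force: [-0.1, 0.6, 0.3]
finger_gap: 0.0599
[-2.52225682e-01  1.73894750e-01  1.86118886e+00  4.72262881e-04
  1.10748577e+00 -1.76328287e+00] [ 0.48329946 -0.11212915  0.27093653] [([405.3, 141.3], [18.8, 10.6], -3.2), ([364.7, 287.8], [35.3, 13.3], 4.9)]
```

View pics/w10.png

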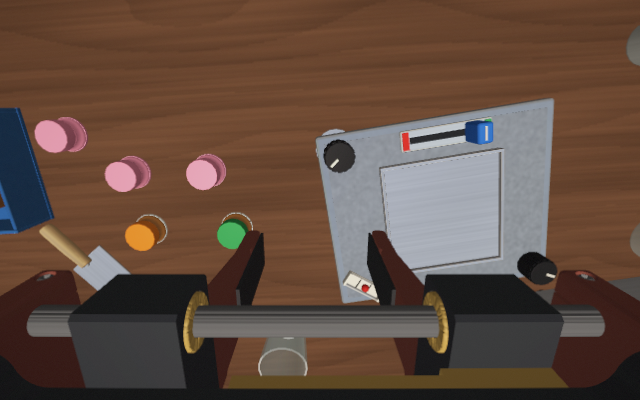

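```bash
cat >> h.py <<'E'
def cap(p,V,lo,hi,z=.036):
    "world positions of coloured caps (hue lo..hi)"
    im=np.array(p['pixels']); h=cv2.cvtColor(im,cv2.COLOR_RGB2HSV)
    m=cv2.inRange(h,(lo,140,90),(hi,255,255)); n,l,t,c=cv2.connectedComponentsWithStats(m); o=[]
    for i in range(1,n):
        if t[i,4]>120: o.append((int(t[i,4]),c[i].round(1).tolist(),unproj(p,V,c[i],z).round(4).tolist()))
    return o
E
python3 - <<'E'
from h import *
np.set_printoptions(precision=4,suppress=True)
p,V=shot("wrist","w11.png")
P=np.array([[-.098,-.122,.079],[.098,.122,.079],[-.071,-.071,.068],[-.071,.071,.068],[.071,.071,.068],[-.1225,-.1475,.048],[-.1225,.1475,.048]])
uv=np.array([[338,156],[540,268],[381,168],[502,149],[502,259],[317,138],[553,99]])
pose,r=fit(p,V,P,uv,-.0019); print(np.array(pose)); print(r)
k=unproj(p,V,(479,133),.0866); c,s=np.cos(pose[2]),np.sin(pose[2]); d=k[:2]-pose[:2]; print("lock in stand",[c*d[0]+s*d[1],-s*d[0]+c*d[1]])
print("green",cap(p,V,50,80),"orange",cap(p,V,8,16)); 
for c in ("scene","side"):
    q,U=shot(c,c+"1.png"); print(c,"green",cap(q,U,50,80),"orange",cap(q,U,8,16),"yellow",cap(q,U,22,34))
E
```

```text
[ 0.5463  0.0485  0.1053 -0.0019]
[[ 0.6685  0.0372]
 [ 3.3238  4.7856]
 [ 1.5696  1.688 ]
 [-1.7109  1.7753]
 [-2.4088 -2.6238]
 [-3.191  -1.7589]
 [ 1.7408 -2.8759]]
lock in stand [np.float64(-0.09963184904330125), np.float64(0.03561902762216144)]
green [(565, [230.2, 234.3], [0.5692, -0.2365, 0.036])] orange [(76939, [316.1, 99.5], [0.3964, -0.1056, 0.036]), (334, [169.8, 163.0], [0.4643, -0.3019, 0.036]), (135, [239.4, 219.3], [0.5478, -0.2207, 0.036]), (258, [278.2, 233.3], [0.5717, -0.1691, 0.036]), (1514, [300.2, 280.3], [0.648, -0.1437, 0.036]), (138, [210.1, 269.0], [0.6218, -0.2733, 0.036]), (220, [82.7, 288.5], [0.6436, -0.4689, 0.036]), (685, [243.5, 360.9], [0.7897, -0.2456, 0.036]), (2289, [357.0, 358.8], [0.7961, -0.063, 0.036])]
scene green [] orange [(159, [350.8, 43.8], [-0.1366, -0.5812, 0.036]), (213, [371.1, 47.9], [-0.1702, -0.5008, 0.036]), (823, [282.9, 73.1], [0.2066, -0.6126, 0.036]), (399, [409.1, 70.0], [-0.1455, -0.2917, 0.036]), (255, [262.2, 92.9], [0.3428, -0.5679, 0.036]), (146, [198.9, 114.7], [0.5708, -0.6197, 0.036]), (344, [508.8, 117.7], [-0.1438
[... 714 characters left out ...]
189.8], [0.3959, 0.0337, 0.036]), (170, [471.7, 177.9], [0.1878, 0.178, 0.036]), (131, [244.3, 194.6], [0.6835, -0.23, 0.036]), (321, [519.2, 196.2], [0.1571, 0.3071, 0.036]), (149, [525.8, 224.4], [0.236, 0.3653, 0.036]), (321, [486.8, 237.0], [0.3427, 0.3141, 0.036]), (310, [277.4, 318.1], [0.8527, 0.1035, 0.036]), (156, [349.1, 310.2], [0.7306, 0.2006, 0.036]), (452, [413.0, 320.7], [0.652, 0.3142, 0.036]), (1285, [269.1, 360.0], [0.9222, 0.1588, 0.036])] yellow []
side green [(130, [359.2, 244.3], [0.5691, -0.2404, 0.036])] orange [(80392, [257.5, 292.9], [0.2781, -0.2943, 0.036]), (172, [413.4, 357.8], [0.5026, -0.5793, 0.036]), (197, [381.2, 372.5], [0.4314, -0.5802, 0.036])] yellow []
```

```bash
python3 - <<'E'
import cv2
a=cv2.imread('pics/w11.png')[100:180,390:510]; b=cv2.imread('pics/w9.png')[150:230,275:415]
cv2.imwrite('pics/lk.png',cv2.vconcat([cv2.resize(a,(480,300),interpolation=cv2.INTER_CUBIC),cv2.resize(b,(480,274),interpolation=cv2.INTER_CUBIC)]))
E
```

```text
(no output)
```

View pics/lk.png

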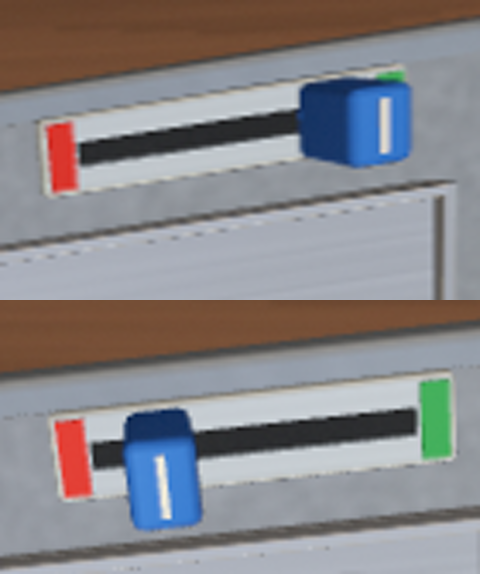

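The upper crop shows the grip now lying over the green mark (previously beside the red). The push reading, about 12 N against 1.5 N friction, also fits the end stop. Now the green jar.

```bash
M="python3 -m handwheel"
$M '[{"dx":0,"dy":-0.2,"dz":0.15,"rx":0.11,"ry":0,"rz":0},{"dx":0.1,"dy":-0.4,"dz":0.3,"rx":0.22,"ry":0,"rz":0},{"dx":0.3,"dy":-0.605,"dz":0.467,"rx":0.33,"ry":0,"rz":0},{"dx":0.5,"dy":-0.605,"dz":0.467,"rx":0.44,"ry":0,"rz":0},{"dx":0.5,"dy":-0.605,"dz":0.467,"rx":0.55,"ry":0,"rz":0},{"dx":0.5,"dy":-0.605,"dz":0.467,"rx":0.66,"ry":0,"rz":0},{"dx":0.5,"dy":-0.605,"dz":0.467,"rx":0.77,"ry":0,"rz":0},{"dx":0.5,"dy":-0.605,"dz":0.467,"rx":0.89,"ry":0,"rz":0},{"dx":0.5,"dy":-0.605,"dz":0.467,"rx":0.89,"ry":0,"rz":0},{"dx":0.5,"dy":-0.605,"dz":0.467,"rx":0.89,"ry":0,"rz":0}]' 70
python3 - <<'E'
from h import *
s=st(); p,V=shot("wrist","w12.png"); print(s['q'],s['tcp_pos'],proj(p,V,[.569,-.238,.036]))
g=[c for c in cap(p,V,50,80)]; print(g); print([(np.round(d['centre'],3).tolist(),round(d['p'],2)) for d in nets.spot_in(p,"jar4")])
if g: k=max(g)[2]; print(rows([k[0],k[1],.010]))
for c in ("scene","side"):
    q,U=shot(c); print(c,[(np.round(d['centre'],3).tolist(),round(d['p'],2)) for d in nets.spot_in(q,"jar1")])
E
```

```text
time: 36.48
tcp_pos: [0.57, -0.2381, 0.1712]
tcp_rot: [0.529, 0.47, 0.529, -0.47]
ft_force: [-0.1, 1.0, 0.7]
finger_gap: 0.0702
[-4.15003378e-01  4.73053138e-01  1.68386808e+00 -5.18286111e-06
  9.84807305e-01 -5.33199239e-01] [ 0.56997908 -0.23812628  0.17123658] [[313.82025068 187.89385096]]
[(1257, [315.4, 184.8], [0.5702, -0.2346, 0.036])]
[([0.479, -0.257, 0.038], 0.9), ([0.566, -0.227, 0.038], 0.79), ([0.562, -0.348, 0.037], 0.72)]
[ 0.806  0.004 -0.019]
scene [([0.579, -0.226, 0.035], 0.82), ([0.428, -0.433, 0.026], 0.6), ([0.57, -0.352, 0.031], 0.59), ([0.485, -0.36, 0.034], 0.56), ([0.487, -0.253, 0.031], 0.53)]
side [([0.475, -0.276, 0.031], 0.74), ([0.419, -0.458, 0.034], 0.74), ([0.564, -0.246, 0.032], 0.72), ([0.475, -0.377, 0.032], 0.6), ([0.562, -0.374, 0.031], 0.57)]
```

View pics/w12.png

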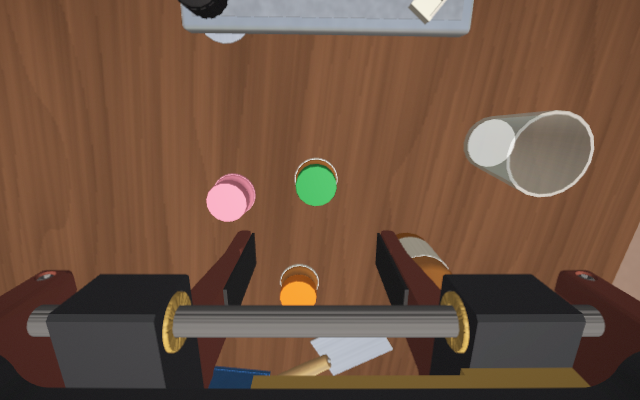

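The picture shows the green cap at (316,185) in line with the fingers and orange at (298,290). The pink decoy at (228,200) is clear of the jaws. The nets find exactly five jar shapes, so only jar2 and jar4 are here.

```bash
M="python3 -m handwheel"
$M '[{"dx":0.3,"dy":0.003,"dz":-0.012,"rx":0,"ry":0,"rz":0},{"dx":0.6,"dy":0.003,"dz":-0.012,"rx":0,"ry":0,"rz":0},{"dx":0.806,"dy":0.003,"dz":-0.012,"rx":0,"ry":0,"rz":0},{"dx":0.806,"dy":0.003,"dz":-0.012,"rx":0,"ry":0,"rz":0},{"dx":0.806,"dy":0.003,"dz":-0.012,"rx":0,"ry":0,"rz":0}]'
$M '[{"dx":0,"dy":0,"dz":0,"rx":0,"ry":0,"rz":0},{"dx":0,"dy":0,"dz":0,"rx":0,"ry":0,"rz":0},{"dx":0,"dy":0,"dz":0,"rx":0,"ry":0,"rz":0},{"dx":0,"dy":0,"dz":0,"rx":0,"ry":0,"rz":0}]' 30 20
$M '[{"dx":-0.2,"dy":0,"dz":0,"rx":0,"ry":0,"rz":0},{"dx":-0.5,"dy":0,"dz":0,"rx":0,"ry":0,"rz":0},{"dx":-0.75,"dy":0,"dz":0,"rx":0,"ry":0,"rz":0},{"dx":-0.75,"dy":0,"dz":0,"rx":0,"ry":0,"rz":0}]'
python3 - <<'E'
from h import *
po=[.5463,.0485,.103,-.0019]; t=W(po,[0,-.033,.0])[0]; print(t,rows([t[0],t[1],.16]),st()['finger_gap'])
E
```

```text
time: 37.4
tcp_pos: [0.5712, -0.2368, 0.0115]
tcp_rot: [0.528, 0.471, 0.527, -0.471]
ft_force: [-0.3, -1.4, -0.1]
finger_gap: 0.07
time: 37.9
tcp_pos: [0.5706, -0.2365, 0.0109]
tcp_rot: [0.528, 0.471, 0.527, -0.471]
ft_force: [-1.4, -0.0, 6.6]
finger_gap: 0.041
time: 38.4
tcp_pos: [0.5726, -0.2374, 0.1644]
tcp_rot: [0.53, 0.472, 0.525, -0.47]
ft_force: [0.3, 0.1, -1.1]
finger_gap: 0.0411
[ 0.54969299  0.01567489 -0.0019    ] [ 0.017  0.029 -1.27 ] 0.04107724495045645
```

```bash
M="python3 -m handwheel"
$M '[{"dx":0,"dy":0.005,"dz":-0.2,"rx":0,"ry":0,"rz":0},{"dx":0,"dy":0.015,"dz":-0.5,"rx":0,"ry":0,"rz":0},{"dx":0,"dy":0.02,"dz":-0.8,"rx":0,"ry":0,"rz":0},{"dx":0,"dy":0.023,"dz":-1,"rx":0,"ry":0,"rz":0},{"dx":0,"dy":0.023,"dz":-1,"rx":0,"ry":0,"rz":0}]'
$M '[{"dx":0,"dy":0,"dz":-0.15,"rx":0,"ry":0,"rz":0},{"dx":0,"dy":0.006,"dz":-0.27,"rx":0,"ry":0,"rz":0},{"dx":0,"dy":0.006,"dz":-0.27,"rx":0,"ry":0,"rz":0},{"dx":0,"dy":0.006,"dz":-0.27,"rx":0,"ry":0,"rz":0}]'
python3 - <<'E'
from h import *
po=[.5463,.0485,.103,-.0019]; t=W(po,[0,-.033,.0])[0]; s=st();print(s['finger_gap'],rows([t[0],t[1],.0735]),s['ft_force'])
E
```

```text
time: 39.02
tcp_pos: [0.5505, -0.0346, 0.1585]
tcp_rot: [0.527, 0.469, 0.529, -0.47]
ft_force: [0.6, 0.4, -1.3]
finger_gap: 0.0414
time: 39.52
tcp_pos: [0.5469, 0.0157, 0.1595]
tcp_rot: [0.527, 0.471, 0.528, -0.471]
ft_force: [0.7, 0.3, -1.0]
finger_gap: 0.0413
0.041284057785067066 [0.43  0.014 0.001] [ 0.68560262  0.25994089 -1.04854288]
```

```bash
M="python3 -m handwheel"
$M '[{"dx":0.15,"dy":0.01,"dz":0,"rx":0,"ry":0,"rz":0},{"dx":0.3,"dy":0.01,"dz":0,"rx":0,"ry":0,"rz":0},{"dx":0.38,"dy":0.01,"dz":0,"rx":0,"ry":0,"rz":0},{"dx":0.41,"dy":0.01,"dz":0,"rx":0,"ry":0,"rz":0},{"dx":0.43,"dy":0.01,"dz":0,"rx":0,"ry":0,"rz":0},{"dx":0.437,"dy":0.01,"dz":0,"rx":0,"ry":0,"rz":0},{"dx":0.437,"dy":0.01,"dz":0,"rx":0,"ry":0,"rz":0}]'
```

```text
time: 40.4
tcp_pos: [0.5495, 0.017, 0.0732]
tcp_rot: [0.528, 0.471, 0.527, -0.471]
ft_force: [0.7, 1.0, -1.1]
finger_gap: 0.041
```

```bash
M="python3 -m handwheel"
$M '[{"dx":0.004,"dy":0,"dz":0,"rx":0,"ry":0,"rz":0},{"dx":0.008,"dy":0,"dz":0,"rx":0,"ry":0,"rz":0},{"dx":0.009,"dy":0,"dz":0,"rx":0,"ry":0,"rz":0},{"dx":0.009,"dy":0,"dz":0,"rx":0,"ry":0,"rz":0}]'
$M '[{"dx":0,"dy":0,"dz":0,"rx":0,"ry":0,"rz":0},{"dx":0,"dy":0,"dz":0,"rx":0,"ry":0,"rz":0},{"dx":0,"dy":0,"dz":0,"rx":0,"ry":0,"rz":0}]' 60
$M '[{"dx":-0.2,"dy":0,"dz":0,"rx":0,"ry":0,"rz":0},{"dx":-0.4,"dy":0,"dz":0,"rx":0,"ry":0,"rz":0},{"dx":-0.45,"dy":0,"dz":0.3,"rx":0,"ry":0,"rz":0},{"dx":-0.45,"dy":0,"dz":0.6,"rx":0,"ry":0,"rz":0},{"dx":-0.45,"dy":0,"dz":0.9,"rx":0,"ry":0,"rz":0},{"dx":-0.45,"dy":0,"dz":1,"rx":0,"ry":0,"rz":0},{"dx":-0.45,"dy":0,"dz":1,"rx":0,"ry":0,"rz":0}]'
python3 - <<'E'
from h import *
s=st(); p,V=shot("wrist","w13.png"); im=np.array(p['pixels']); print(s['tcp_pos'],ball(im))
g=cap(p,V,50,80,.096); print(g)
print("orange",[c for c in cap(p,V,8,16) if c[0]>200])
print([(np.round(d['centre'],3).tolist(),round(d['p'],2)) for d in nets.spot_in(p,"jar2")]); print(rows([.572,-.357,.15]))
E
```

```text
time: 40.9
tcp_pos: [0.5492, 0.017, 0.071]
tcp_rot: [0.528, 0.471, 0.528, -0.471]
ft_force: [-0.5, 0.4, 0.1]
finger_gap: 0.0412
time: 41.28
tcp_pos: [0.5492, 0.0169, 0.0709]
tcp_rot: [0.528, 0.471, 0.528, -0.471]
ft_force: [0.4, 0.5, 0.2]
finger_gap: 0.0596
time: 42.15
tcp_pos: [0.5715, -0.1825, 0.1606]
tcp_rot: [0.527, 0.471, 0.527, -0.471]
ft_force: [-0.3, 0.6, -0.3]
finger_gap: 0.0599
[ 0.57151567 -0.18252444  0.16059442] [([433.3, 52.5], [25.5, 82.0], 0.1)]
[]
orange [(298, [26.5, 10.5], [0.3146, -0.054, 0.036]), (222, [589.7, 11.1], [0.7824, -0.0022, 0.036]), (379, [393.0, 353.5], [0.683, -0.3661, 0.036])]
[([0.56, -0.365, 0.035], 0.77), ([0.475, -0.249, 0.039], 0.63)]
[ 0.052 -0.097  0.877]
```

View pics/w13.png

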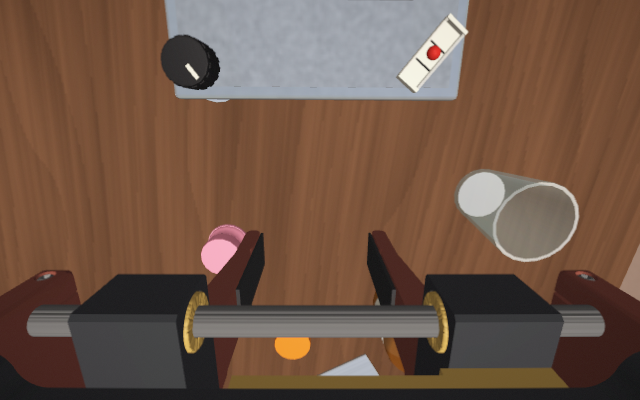

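The base is still level (ball between the lines at (433,52)). For the orange jar I'll turn the jaws along y, so the gripper body clears the reagent bottle.

```bash
M="python3 -m handwheel"
$M '[{"dx":-0.05,"dy":-0.05,"dz":0.25,"rx":-0.11,"ry":0,"rz":0},{"dx":-0.1,"dy":-0.1,"dz":0.5,"rx":-0.22,"ry":0,"rz":0},{"dx":-0.1,"dy":-0.14,"dz":0.7,"rx":-0.33,"ry":0,"rz":0},{"dx":-0.1,"dy":-0.14,"dz":0.87,"rx":-0.44,"ry":0,"rz":0},{"dx":-0.1,"dy":-0.14,"dz":0.87,"rx":-0.55,"ry":0,"rz":0},{"dx":-0.1,"dy":-0.14,"dz":0.87,"rx":-0.66,"ry":0,"rz":0},{"dx":-0.1,"dy":-0.14,"dz":0.87,"rx":-0.77,"ry":0,"rz":0},{"dx":-0.1,"dy":-0.14,"dz":0.87,"rx":-0.88,"ry":0,"rz":0},{"dx":-0.1,"dy":-0.14,"dz":0.87,"rx":-1,"ry":0,"rz":0},{"dx":-0.1,"dy":-0.14,"dz":0.87,"rx":-1,"ry":0,"rz":0},{"dx":-0.1,"dy":-0.14,"dz":0.87,"rx":-1,"ry":0,"rz":0}]' 70
python3 - <<'E'
from h import *
s=st(); p,V=shot("wrist","w14.png"); print(s['q'],s['tcp_pos'])
im=np.array(p['pixels']); h=cv2.cvtColor(im,cv2.COLOR_RGB2HSV); m=cv2.inRange(h,(10,215,200),(22,255,255)); n,l,t,c=cv2.connectedComponentsWithStats(m)
for i in range(1,n):
    if t[i,4]>100: k=unproj(p,V,c[i],.036); print(t[i],c[i],k,rows([k[0],k[1],.011]))
print([(np.round(d['centre'],3).tolist(),round(d['p'],2)) for d in nets.spot_in(p,"jar2")])
E
```

```text
time: 43.62
tcp_pos: [0.564, -0.3566, 0.1808]
tcp_rot: [0.706, -0.039, 0.706, 0.039]
ft_force: [-0.3, -0.4, 0.8]
finger_gap: 0.07
[-5.81731084e-01  5.29999195e-01  1.55971089e+00  1.01281422e-04
  1.05224651e+00 -2.26389675e+00] [ 0.56399489 -0.3566333   0.18082519]
[([0.477, -0.267, 0.036], 0.87), ([0.557, -0.363, 0.034], 0.72), ([0.422, -0.445, 0.035], 0.57)]
```

View pics/w14.png

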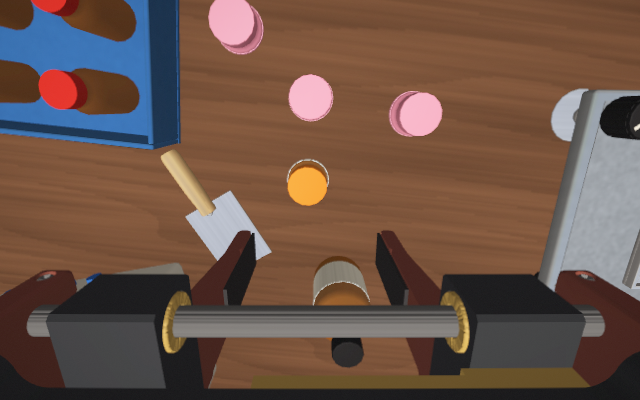

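```bash
python3 - <<'E'
from h import *
p,V=shot("wrist"); k=unproj(p,V,(307.5,186),.036); print(k,rows([k[0],k[1],.011]))
E
```

```text
[ 0.56536715 -0.36549269  0.036     ] [ 0.849 -0.041  0.004]
```

```bash
M="python3 -m handwheel"
$M '[{"dx":0.25,"dy":-0.04,"dz":0.006,"rx":0,"ry":0,"rz":0},{"dx":0.55,"dy":-0.04,"dz":0.006,"rx":0,"ry":0,"rz":0},{"dx":0.8,"dy":-0.04,"dz":0.006,"rx":0,"ry":0,"rz":0},{"dx":0.853,"dy":-0.04,"dz":0.006,"rx":0,"ry":0,"rz":0},{"dx":0.853,"dy":-0.04,"dz":0.006,"rx":0,"ry":0,"rz":0}]'
$M '[{"dx":0,"dy":0,"dz":0,"rx":0,"ry":0,"rz":0},{"dx":0,"dy":0,"dz":0,"rx":0,"ry":0,"rz":0},{"dx":0,"dy":0,"dz":0,"rx":0,"ry":0,"rz":0},{"dx":0,"dy":0,"dz":0,"rx":0,"ry":0,"rz":0}]' 30 20
$M '[{"dx":-0.2,"dy":0,"dz":0,"rx":0,"ry":0,"rz":0},{"dx":-0.5,"dy":0,"dz":0,"rx":0,"ry":0,"rz":0},{"dx":-0.75,"dy":0,"dz":0,"rx":0,"ry":0,"rz":0},{"dx":-0.75,"dy":0,"dz":0,"rx":0,"ry":0,"rz":0}]'
$M '[{"dx":0,"dy":0.2,"dz":0,"rx":0.11,"ry":0,"rz":0},{"dx":0,"dy":0.4,"dz":0,"rx":0.22,"ry":0,"rz":0},{"dx":0,"dy":0.7,"dz":0,"rx":0.33,"ry":0,"rz":0},{"dx":0,"dy":1,"dz":0,"rx":0.44,"ry":0,"rz":0},{"dx":0,"dy":1,"dz":0,"rx":0.55,"ry":0,"rz":0},{"dx":0,"dy":1,"dz":0,"rx":0.66,"ry":0,"rz":0},{"dx":0,"dy":1,"dz":0,"rx":0.77,"ry":0,"rz":0},{"dx":0,"dy":1,"dz":0,"rx":0.88,"ry":0,"rz":0},{"dx":0,"dy":1,"dz":0,"rx":1,"ry":0,"rz":0},{"dx":0,"dy":1,"dz":0,"rx":1,"ry":0,"rz":0},{"dx":0,"dy":1,"dz":0,"rx":1,"ry":0,"rz":0}]'
python3 - <<'E'
from h import *
po=[.5463,.0485,.103,-.0019]; t=W(po,[0.002,.035,.0])[0]; s=st();print(s['finger_gap'],s['ft_force'],rows([t[0],t[1],.16]))
p,V=shot("wrist","w15.png"); print(cap(p,V,50,80,.096), nets.spot_in(p,"jar4")[:2])
E
```

```text
time: 44.4
tcp_pos: [0.566, -0.3658, 0.0106]
tcp_rot: [0.706, -0.04, 0.706, 0.04]
ft_force: [-0.2, -0.3, -0.2]
finger_gap: 0.0702
time: 44.9
tcp_pos: [0.5663, -0.366, 0.0115]
tcp_rot: [0.706, -0.04, 0.706, 0.04]
ft_force: [-0.9, 1.2, 6.8]
finger_gap: 0.041
time: 45.4
tcp_pos: [0.5682, -0.3673, 0.1653]
tcp_rot: [0.708, -0.042, 0.704, 0.038]
ft_force: [0.0, 0.3, -1.8]
finger_gap: 0.0414
time: 46.78
tcp_pos: [0.5426, -0.1668, 0.1595]
tcp_rot: [0.528, 0.47, 0.529, -0.47]
ft_force: [-0.0, 0.3, -1.2]
finger_gap: 0.0411
0.04107729324248137 [-0.04045309  0.34443676 -1.21453359] [-0.002  0.157 -1.242]
[] [{'centre': [0.5365, -0.1534, 0.1841], 'p': 0.89}, {'centre': [0.4704, -0.2499, 0.0317], 'p': 0.61}]
```

```bash
M="python3 -m handwheel"
$M '[{"dx":0,"dy":0.03,"dz":-0.2,"rx":0,"ry":0,"rz":0},{"dx":0,"dy":0.07,"dz":-0.5,"rx":0,"ry":0,"rz":0},{"dx":0,"dy":0.1,"dz":-0.8,"rx":0,"ry":0,"rz":0},{"dx":0,"dy":0.13,"dz":-1,"rx":0,"ry":0,"rz":0},{"dx":0,"dy":0.13,"dz":-1,"rx":0,"ry":0,"rz":0}]'
$M '[{"dx":0,"dy":0.02,"dz":-0.15,"rx":0,"ry":0,"rz":0},{"dx":0,"dy":0.027,"dz":-0.24,"rx":0,"ry":0,"rz":0},{"dx":0,"dy":0.027,"dz":-0.24,"rx":0,"ry":0,"rz":0},{"dx":0,"dy":0.027,"dz":-0.24,"rx":0,"ry":0,"rz":0}]'
python3 - <<'E'
from h import *
po=[.5463,.0485,.103,-.0019]; t=W(po,[0.002,.035,.0])[0]; s=st();print(t,s['tcp_pos'],s['finger_gap'],s['ft_force'],rows([t[0],t[1],.0715]))
for c in ("scene","side"):
    q,U=shot(c,c+"2.png"); print(c,[(np.round(d['centre'],3).tolist(),round(d['p'],2)) for d in nets.spot_in(q,"jar4")[:6]])
    im=np.array(q['pixels']); h=cv2.cvtColor(im,cv2.COLOR_RGB2HSV); m=cv2.inRange(h,(50,120,50),(75,255,255)); n,l,t,ce=cv2.connectedComponentsWithStats(m)
    for i in range(1,n):
        if t[i,4]>15: print(t[i,4],ce[i],unproj(q,U,ce[i],.096))
E
```

```text
time: 47.5
tcp_pos: [0.5462, 0.0371, 0.1603]
tcp_rot: [0.529, 0.47, 0.529, -0.469]
ft_force: [-0.6, 0.5, -1.8]
finger_gap: 0.0414
time: 48.0
tcp_pos: [0.5462, 0.0822, 0.1602]
tcp_rot: [0.528, 0.471, 0.528, -0.471]
ft_force: [-0.8, -0.2, -0.1]
finger_gap: 0.0418
[ 0.54469077  0.08352014 -0.0019    ] [0.54617299 0.08221236 0.16022349] 0.04175947736688249 [-0.80454857 -0.15270359 -0.08583492] [ 0.444 -0.007 -0.007]
scene [([0.485, -0.253, 0.027], 0.72), ([0.55, 0.102, 0.176], 0.7), ([0.428, -0.44, 0.032], 0.68), ([0.486, -0.36, 0.033], 0.64), ([0.56, 0.024, 0.093], 0.6)]
191 [344.9947644  204.47643979] [0.55417488 0.02192026 0.096     ]
side [([0.476, -0.379, 0.036], 0.89), ([0.475, -0.277, 0.031], 0.89), ([0.412, -0.459, 0.032], 0.59), ([0.549, 0.008, 0.084], 0.54), ([0.596, 0.375, 0.06], 0.15)]
17 [199.58823529 138.52941176] [0.28430348 0.49914102 0.096     ]
145 [186.82758621 143.97931034] [0.23373128 0.47005082 0.096     ]
94 [314.0212766  183.65957447] [0.54531529 0.00482566 0.096     ]
27 [476.         301.85185185] [ 0.65785526 -0.55825133  0.096     ]
33 [486.81818182 309.39393939] [ 0.66331725 -0.58176138  0.096     ]
37 [498.56756757 316.56756757] [ 0.67079681 -0.60434045  0.096     ]
39 [511.12820513 324.30769231] [ 0.67834015 -0.62761106  0.096     ]
```

```bash
M="python3 -m handwheel"
$M '[{"dx":0.15,"dy":-0.002,"dz":-0.007,"rx":0,"ry":0,"rz":0},{"dx":0.3,"dy":-0.002,"dz":-0.007,"rx":0,"ry":0,"rz":0},{"dx":0.38,"dy":-0.002,"dz":-0.007,"rx":0,"ry":0,"rz":0},{"dx":0.41,"dy":-0.002,"dz":-0.007,"rx":0,"ry":0,"rz":0},{"dx":0.43,"dy":-0.002,"dz":-0.007,"rx":0,"ry":0,"rz":0},{"dx":0.437,"dy":-0.002,"dz":-0.007,"rx":0,"ry":0,"rz":0},{"dx":0.442,"dy":-0.002,"dz":-0.007,"rx":0,"ry":0,"rz":0},{"dx":0.442,"dy":-0.002,"dz":-0.007,"rx":0,"ry":0,"rz":0}]'
```

```text
time: 49.2
tcp_pos: [0.5459, 0.0844, 0.0722]
tcp_rot: [0.528, 0.471, 0.527, -0.471]
ft_force: [0.6, 0.2, -1.2]
finger_gap: 0.0413
```

```bash
M="python3 -m handwheel"
$M '[{"dx":0.004,"dy":0,"dz":0,"rx":0,"ry":0,"rz":0},{"dx":0.004,"dy":0,"dz":0,"rx":0,"ry":0,"rz":0}]'
$M '[{"dx":0,"dy":0,"dz":0,"rx":0,"ry":0,"rz":0},{"dx":0,"dy":0,"dz":0,"rx":0,"ry":0,"rz":0},{"dx":0,"dy":0,"dz":0,"rx":0,"ry":0,"rz":0}]' 60
$M '[{"dx":-0.2,"dy":0,"dz":0,"rx":0,"ry":0,"rz":0},{"dx":-0.5,"dy":0,"dz":0,"rx":0,"ry":0,"rz":0},{"dx":-0.8,"dy":0,"dz":0.15,"rx":0,"ry":0,"rz":0},{"dx":-1,"dy":0,"dz":0.4,"rx":0,"ry":0,"rz":0},{"dx":-1,"dy":0,"dz":0.5,"rx":0,"ry":0,"rz":0},{"dx":-1,"dy":0,"dz":0.5,"rx":0,"ry":0,"rz":0},{"dx":-1,"dy":0,"dz":0.5,"rx":0,"ry":0,"rz":0}]'
python3 - <<'E'
from h import *
s=st(); p,V=shot("wrist","w16.png"); im=np.array(p['pixels']); print(s['tcp_pos'],ball(im))
E
```

```text
time: 49.45
tcp_pos: [0.5459, 0.0844, 0.0713]
tcp_rot: [0.528, 0.471, 0.527, -0.471]
ft_force: [0.1, 1.5, 1.3]
finger_gap: 0.0414
time: 49.82
tcp_pos: [0.5456, 0.0843, 0.0711]
tcp_rot: [0.528, 0.471, 0.528, -0.471]
ft_force: [-0.5, -0.1, -1.1]
finger_gap: 0.0601
time: 50.7
tcp_pos: [0.5564, -0.0145, 0.2704]
tcp_rot: [0.527, 0.471, 0.528, -0.471]
ft_force: [0.3, 0.3, -0.2]
finger_gap: 0.06
[ 0.55638363 -0.01449523  0.2703619 ] [([232.4, 150.6], [19.6, 6.7], -3.3), ([385.0, 209.8], [14.8, 46.0], 0.7)]
```

View pics/w16.png

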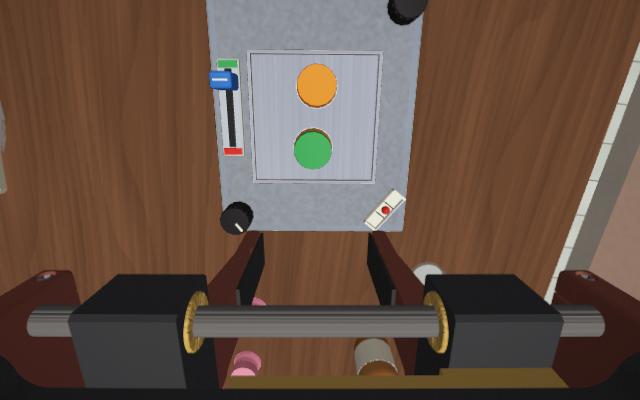

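Both jars stand on the pan: orange at (317,86), green at (313,149). The ball is central. In this view the lock (base about (228,81), green mark at y 63) might be a few mm short of its stop. I can't rule that out numerically, so I'll measure it and push it again with a firmer grip.

```bash
M="python3 -m handwheel"
python3 - <<'E'
from h import *
p,V=shot("wrist"); im=np.array(p['pixels']); h=cv2.cvtColor(im,cv2.COLOR_RGB2HSV)
for nme,lo,hi,z in (("blue",100,125,.0866),("green",50,75,.05),("red",0,6,.05),("red2",172,180,.05)):
    m=cv2.inRange(h,(lo,120,70),(hi,255,255)); m[:, 300:]=0; m[:30]=0; m[230:]=0
    n,l,t,c=cv2.connectedComponentsWithStats(m)
    for i in range(1,n):
        if t[i,4]>15: print(nme,t[i],c[i],unproj(p,V,c[i],z).round(4))
k=unproj(p,V,(222,79),.0866); print(k,rows([k[0],k[1],.16]))
E
$M '[{"dx":0,"dy":-0.2,"dz":-0.1,"rx":-0.11,"ry":0,"rz":0},{"dx":0,"dy":-0.4,"dz":-0.2,"rx":-0.22,"ry":0,"rz":0},{"dx":0,"dy":-0.5,"dz":-0.4,"rx":-0.33,"ry":0,"rz":0},{"dx":0.2,"dy":-0.55,"dz":-0.5,"rx":-0.44,"ry":0,"rz":0},{"dx":0.5,"dy":-0.55,"dz":-0.5,"rx":-0.55,"ry":0,"rz":0},{"dx":0.5,"dy":-0.55,"dz":-0.5,"rx":-0.66,"ry":0,"rz":0},{"dx":0.5,"dy":-0.55,"dz":-0.5,"rx":-0.77,"ry":0,"rz":0},{"dx":0.5,"dy":-0.55,"dz":-0.5,"rx":-0.88,"ry":0,"rz":0},{"dx":0.5,"dy":-0.55,"dz":-0.5,"rx":-1,"ry":0,"rz":0},{"dx":0.5,"dy":-0.55,"dz":-0.5,"rx":-1,"ry":0,"rz":0},{"dx":0.5,"dy":-0.55,"dz":-0.5,"rx":-1,"ry":0,"rz":0}]'
python3 - <<'E'
from h import *
p,V=shot("wrist","w17.png"); print(st()['q']); im=np.array(p['pixels']); h=cv2.cvtColor(im,cv2.COLOR_RGB2HSV)
for nme,lo,hi,z in (("blue",100,125,.0866),("green",50,75,.05),("red",0,6,.05)):
    m=cv2.inRange(h,(lo,120,70),(hi,255,255)); n,l,t,c=cv2.connectedComponentsWithStats(m)
    for i in range(1,n):
        if t[i,4]>40: print(nme,t[i],c[i],unproj(p,V,c[i],z).round(4))
print([(np.round(d['centre'],3).tolist(),round(d['p'],2)) for d in nets.spot_in(p,"lock_top")],rows([.444,.083,.072]))
E
```

```text
blue [209  71  29  20 460] [223.54782609  80.45434783] [0.4478 0.0795 0.0866]
green [218  61  19   6 114] [227.   63.5] [0.4406 0.1001 0.05  ]
green [294 138   6  25 101] [297.27722772 150.10891089] [0.5312 0.0099 0.05  ]
red [224 148  18   7 118] [232.94915254 150.8220339 ] [ 4.514e-01 -2.000e-04  5.000e-02]
[0.44615262 0.08074927 0.0866    ] [ 0.552 -0.493 -0.534]
time: 52.18
tcp_pos: [0.4361, 0.0723, 0.1709]
tcp_rot: [0.706, -0.039, 0.706, 0.039]
ft_force: [0.1, -0.3, 0.7]
finger_gap: 0.0599
[ 1.37036325e-01  2.33949432e-01  2.06191925e+00  4.56536789e-05
  8.46094001e-01 -1.54487549e+00]
blue [313 191  22  35 609] [323.40558292 207.30870279] [0.4392 0.0793 0.0866]
green [340 191   8  21 154] [343.5 201. ] [0.4425 0.1002 0.05  ]
green [251 293  16  13 122] [258.2295082  300.26229508] [0.5631 0.0245 0.05  ]
red [235 190   9  22 177] [238.93785311 200.57062147] [ 0.4533 -0.0006  0.05  ]
red [ 38 271  19   6  61] [ 47.8852459 272.8852459] [ 0.5551 -0.1972  0.05  ]
red [575 271  21   8  68] [584.26470588 273.29411765] [0.493  0.3622 0.05  ]
red [555 274  32  30 311] [567.13826367 290.76527331] [0.5153 0.3514 0.05  ]
red [395 288   9  16  74] [398.18918919 297.7972973 ] [0.5434 0.1733 0.05  ]
red [552 295   9   9  53] [555.75471698 299.81132075] [0.5275 0.343  0.05  ]
red [394 338  23  37 533] [406.73358349 352.26454034] [0.613  0.1965 0.05  ]
[([0.437, 0.08, 0.087], 0.61)] [0.495 0.05  0.045]
```

Red-to-lock is about 80 mm and lock-to-green about 20 mm, which fits the end stop. A firm confirming nudge costs little.

```bash
M="python3 -m handwheel"
$M '[{"dx":0.1,"dy":0.038,"dz":0.04,"rx":0,"ry":0,"rz":0},{"dx":0.3,"dy":0.038,"dz":0.04,"rx":0,"ry":0,"rz":0},{"dx":0.49,"dy":0.038,"dz":0.04,"rx":0,"ry":0,"rz":0},{"dx":0.49,"dy":0.038,"dz":0.04,"rx":0,"ry":0,"rz":0},{"dx":0.49,"dy":0.038,"dz":0.04,"rx":0,"ry":0,"rz":0}]'
$M '[{"dx":0,"dy":0,"dz":0,"rx":0,"ry":0,"rz":0},{"dx":0,"dy":0,"dz":0,"rx":0,"ry":0,"rz":0},{"dx":0,"dy":0,"dz":0,"rx":0,"ry":0,"rz":0},{"dx":0,"dy":0,"dz":0,"rx":0,"ry":0,"rz":0},{"dx":0,"dy":0,"dz":0,"rx":0,"ry":0,"rz":0}]' 10 12
$M '[{"dx":0,"dy":0.005,"dz":0,"rx":0,"ry":0,"rz":0},{"dx":0,"dy":0.01,"dz":0,"rx":0,"ry":0,"rz":0},{"dx":0,"dy":0.01,"dz":0,"rx":0,"ry":0,"rz":0}]'
```

```text
time: 52.9
tcp_pos: [0.444, 0.0804, 0.0739]
tcp_rot: [0.706, -0.04, 0.706, 0.04]
ft_force: [0.3, -0.2, -0.8]
finger_gap: 0.0601
time: 53.52
tcp_pos: [0.4435, 0.0803, 0.0732]
tcp_rot: [0.706, -0.04, 0.706, 0.04]
ft_force: [-0.5, -0.5, 0.9]
finger_gap: 0.018
time: 53.9
tcp_pos: [0.4433, 0.0809, 0.073]
tcp_rot: [0.706, -0.041, 0.706, 0.04]
ft_force: [1.6, -13.1, -0.5]
finger_gap: 0.018
```

It stopped against a hard stop: 0.6 mm of travel at 13 N. Now release, retreat and do the last checks.

```bash
M="python3 -m handwheel"
$M '[{"dx":0,"dy":-0.01,"dz":0,"rx":0,"ry":0,"rz":0},{"dx":0,"dy":-0.01,"dz":0,"rx":0,"ry":0,"rz":0}]'
$M '[{"dx":0,"dy":0,"dz":0,"rx":0,"ry":0,"rz":0},{"dx":0,"dy":0,"dz":0,"rx":0,"ry":0,"rz":0},{"dx":0,"dy":0,"dz":0,"rx":0,"ry":0,"rz":0}]' 60
$M '[{"dx":-0.3,"dy":0,"dz":0,"rx":0,"ry":0,"rz":0},{"dx":-0.6,"dy":0,"dz":0,"rx":0.1,"ry":0,"rz":0},{"dx":-0.9,"dy":-0.2,"dz":0.1,"rx":0.2,"ry":0,"rz":0},{"dx":-1,"dy":-0.4,"dz":0.3,"rx":0.3,"ry":0,"rz":0},{"dx":-1,"dy":-0.5,"dz":0.5,"rx":0.45,"ry":0,"rz":0},{"dx":-1,"dy":-0.5,"dz":0.55,"rx":0.6,"ry":0,"rz":0},{"dx":-1,"dy":-0.5,"dz":0.55,"rx":0.7,"ry":0,"rz":0},{"dx":-1,"dy":-0.5,"dz":0.55,"rx":0.8,"ry":0,"rz":0},{"dx":-1,"dy":-0.5,"dz":0.55,"rx":0.9,"ry":0,"rz":0},{"dx":-1,"dy":-0.5,"dz":0.55,"rx":1,"ry":0,"rz":0},{"dx":-1,"dy":-0.5,"dz":0.55,"rx":1,"ry":0,"rz":0},{"dx":-1,"dy":-0.5,"dz":0.55,"rx":1,"ry":0,"rz":0}]'
python3 - <<'E'
from h import *
s=st(); p,V=shot("wrist","w18.png"); im=np.array(p['pixels']); print(s['tcp_pos'],s['ft_force'],ball(im)); h=cv2.cvtColor(im,cv2.COLOR_RGB2HSV)
for nme,lo,hi,z in (("blue",100,125,.0866),("green",50,75,.096),("gmark",50,75,.05),("red",0,6,.05),("orange",10,22,.096)):
    m=cv2.inRange(h,(lo,120 if nme!="orange" else 200,70 if nme!="orange" else 190),(hi,255,255)); n,l,t,c=cv2.connectedComponentsWithStats(m)
    for i in range(1,n):
        if t[i,4]>40:
            k=unproj(p,V,c[i],z); d=k[:2]-[.5463,.0485]; a=.103; print(nme,t[i,4],c[i].round(1),"stand:",np.round([np.cos(a)*d[0]+np.sin(a)*d[1],-np.sin(a)*d[0]+np.cos(a)*d[1]],4))
E
```

```text
time: 54.15
tcp_pos: [0.4434, 0.0803, 0.0731]
tcp_rot: [0.706, -0.04, 0.706, 0.04]
ft_force: [0.2, -2.1, 2.8]
finger_gap: 0.0181
time: 54.52
tcp_pos: [0.4434, 0.0805, 0.073]
tcp_rot: [0.706, -0.04, 0.706, 0.04]
ft_force: [0.1, -0.5, -0.5]
finger_gap: 0.0444
time: 56.02
tcp_pos: [0.564, -0.0065, 0.273]
tcp_rot: [0.528, 0.47, 0.528, -0.47]
ft_force: [-0.5, 0.3, -1.0]
finger_gap: 0.0601
[ 0.56397231 -0.00647952  0.27297057] [-0.48602961  0.34661816 -0.95026883] [([226.9, 156.0], [18.3, 6.3], -3.3), ([377.3, 214.3], [14.5, 45.0], 0.9)]
blue 447 [217.3  86.9] stand: [-0.0944  0.0411]
green 126 [221.1  69.9] stand: [-0.0863  0.0572]
green 1058 [304.7 155.4] stand: [ 0.0003 -0.03  ]
gmark 126 [221.1  69.9] stand: [-0.0996  0.062 ]
gmark 1058 [304.7 155.4] stand: [-0.0013 -0.037 ]
red 110 [226.5 155.6] stand: [-0.1001 -0.0387]
red 49 [377.5 214.4] stand: [ 0.0963 -0.1146]
red 68 [ 46.9 273. ] stand: [-0.3689 -0.2102]
red 59 [582.5 272.8] stand: [ 0.3955 -0.1987]
```

```bash
python3 -c "
from bench import ticket; print(ticket.close_job())"
```

```text
the job is handed in; nothing more can be done
None
```

The base is level, the transport lock is at its stop, and both sample jars present are on the pan. The job is handed in, and no verdict was reported.

- **Levelling:** I turned the front knob about 6.35 rad and the rear knob about 4.6 rad. The ball then read within about 1 mm of the middle, and +0.9 mm at the last check (the limit is 4 mm).
- **Foot loads:** These were not measured directly. I put them at about 8–10 N per screw foot, from the tilt readings. The height at which the green jar touched the pan fits that.
- **Lock:** I slid it to the green end. One rough picture estimate suggested it might be a few mm short, so I pushed it again after placing the jars. It gave only 0.6 mm at 13 N, and the distances to the red and green marks also fit the 60 mm stop.
- **Jars:** Only jar4 (green cap) and jar2 (orange cap) were on the bench, and the three pink look-alikes were left alone.
    - Green measured about -30 mm from the pan's middle along y.
    - Orange was set at about +35 mm and looked upright. The last colour check failed to pick it up, so its position rests on the placing pose and an earlier picture.
- **Bystanders:** Nothing I saw suggested any of them moved, but I did not re-measure their positions.

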